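Rack the gate latches and pin the keeper

ROBOT

A 6-joint arm with a two-finger parallel gripper is mounted at the origin on the work surface. World frame = base frame: x ahead of the robot, y to its left, z up, the work surface at z = 0. Lengths are in m, angles in rad, forces in N, time in s.
With the tool pointing down it reaches from about 0.325 to 0.775 m from the base axis. Payload 5.5 kg.
Tool frame: the origin (TCP) lies midway between the tips of the shut fingers; the grasp point (between the pads) lies behind it (env.grip_point_offset is the x of the grasp point in the tool frame, in m); x points along the fingers, y is the direction in which the jaws open and shut, and the axes are right-handed (so a half turn about x gives the same grasp; the last joint's range is limited). The gripper opens to 88 mm and grips with 3 to 60 N. Pads are 20 mm wide; open, the fingers measure 115 mm over their backs; the gripper's body (75 mm by 178 mm) begins 61 mm behind the grasp point.
Start: joints at [1.193, 0.091, 1.231, -0, 1.82, -0.057], TCP at [0.189, 0.569, 0.223] pointing down, gripper open.
Joint ranges: [-2.87, 2.87], [-0.86, 2.18], [0.17, 2.46], [-1.51, 4.65], [0.06, 2.69], [-2.65, 2.65]. Speed limits (rad/s): [2.57, 2.57, 3.01, 3.14, 3.14, 3.14].

INTERFACE

Orientations are given as a rotation vector (axis times angle).
In Python, from station import env gives the robot as it stands.
- The arm moves only by the tool carry_out, never from a script. Its argument "series" is a list of rows, each an object of numbers: "grip": the closure, from 0 (fully open) to 1 (shut); "dx", "dy", "dz": the shift along the tool's x, y, z in mm; "ax", "ay", "az": the turn, a rotation vector about the tool's x, y, z in rad. A call has 1 to 12 rows; each row shifts and turns the commanded pose from where the row before left it, along the tool's axes as they then stand; what a row does not reach is not made up. A row lasts 1/8 s, in which the tool goes at most 62.5 mm and 10.7 degrees, less where a joint would pass 70% of its speed; a pose out of reach is approached as far as the arm can. A call with a gripper value outside its range is refused whole. The fingers move at their own pace and stop on an object; "grip_force" is the grip in N (left out, the last holds). Time passes only in rows, so rows that do not move let the fingers close. It gives the time, the measured TCP pose, the force and the opening at its end, in the units of the state.
- env.observe(): the state, without advancing time (a new reading comes with each control period).
- env.grab_frame(name): name is "side" or "top" or "wrist"; returns the picture (384x512x3 uint8, red, green, blue); there is no depth.
- env.camera_info(name): a dict with "fx", "fy", "cx", "cy" (pixels), "xyz" and "orientation" of the camera in the world. Camera axes: x right, y down, z forward; pixel columns grow to the right and rows downward; lengths in m; the calibration is good to about 2 mm. A picture is of the moment at which its call begins: read the wrist's pose just before it. camera_info takes no time and is no camera call; for the wrist camera it gives the pose at the moment of the call.
- env.job_done(): hands the job in, once; it reports no verdict.
The state is a dict: "t": time; "joint_positions": joint angles; "qvel": joint speeds; "tau": joint torques, N m; "tcp_pos": TCP position; "eef_rot": TCP orientation; "wrist_force": force on the tool from outside, world axes, zero at the start; "wrist_torque": the same for the moment, N m; "opening": finger opening in m.
Only numpy, scipy, OpenCV 4.12 (cv2) and the standard library are available. Lean on these libraries where they do the work, as an engineer would, in place of code of your own. Each camera call takes 0.05 s, during which the arm holds its last target.

TASK

Load every gate latch lying on the bench into the sloped rack: set each one plate-down and end-on on the tray, side by side, and slide it down the slope until its end rests flush against the back stop, under the lip. Once all of them are home, swing the keeper bar across the mouth of the rack so that its hole lines up with the hole in the bracket, and push the locking pin from its wooden block down through both until its flange sits on the bar. The latches must all still be home at the end; leave the other things on the bench where they are.

Things in the scene. Friction and masses are not known exactly. Their poses are not given: they have to be found in the camera images.
- latch1: gate latch, may be absent (None): galvanised base plate 110 (its x) x 46 (y) x 8 mm with a green plastic housing 46 (x) x 30 (y) mm centred on it, from 8 to 45 mm above the plate's underside (can be gripped lengthwise or across); both ends alike; 0.15 to 0.31 kg. Origin: centre of the plate's underside; z up. All latches are alike
- latch2: as latch1
- latch3: as latch1
- latch4: as latch1
- tray: fixed plywood tray of the rack, sloping 12 degrees down away from its mouth. Origin: on its floor, at the middle of the back stop's face; x points downhill into the stop (mouth at x = -245 mm), y across (clear width 225 mm: four latches side by side, 56 mm apart), z normal to the floor. Side walls 20 mm high, back stop 30 mm. A latch at home has its origin at x = -55 mm. Rack's place and yaw vary.
- lip (a point): middle of the free edge of the steel lip that reaches 12 mm uphill from the back stop over the full width, 16 to 20 mm above the tray's floor (point: at its underside). A latch cannot be lowered straight in at the stop: its plate slides under the lip. Latches do not slide by themselves, they must be pushed (a few N)
- keeper (a joint): angle of the keeper bar about its upright hinge, rad: 0 = straight across the mouth, with its hole over the bracket's hole; grows as it swings (anticlockwise from above) away over the tray and out to the +y side; range -0.1 to 2.2, no stop at 0; stays where it is left (about 0.25 N m of friction). It passes over latches that are at home.
- keeper_hinge (a point): on the keeper's hinge axis (on the +y side of the mouth, 215 mm uphill of the back stop), level with the top face of the bar (123 mm above the bench)
- keeper_handle (a point): centre of the top of the black upright round post on the keeper bar, 20 mm diameter, standing 50 mm up from the bar's top face, 130 mm from the hinge axis
- keeper_hole (a point): centre of the keeper's upright 21 mm hole, at the top face of the bar's end (bar 8 mm thick, 26 mm wide, end 50 mm wide), 284 mm from the hinge axis
- bracket_hole (a point): centre of the upright 21 mm hole in the fixed steel bracket on the -y side of the rack's mouth, at the bracket's top face (110 mm above the bench; bracket 12 mm thick, free below; the keeper's underside passes 5 mm above it)
- pin: locking pin, standing upright in a hole of a 50 mm square, 70 mm high wooden block. Origin: its lower tip, z up its axis. Steel shank 14 mm diameter, tapering to 6 mm over the lowest 14 mm; flange 34 mm diameter from 50 to 55 mm above the tip; black round grip 24 mm diameter from 55 to 95 mm. 0.1 to 0.16 kg. Fully home its tip is 37 mm below the bracket's top face.
- plier: fencing plier with dark handles, 200 mm long, lying (bystander); origin about the middle of its underside
- eye_bolt: galvanised eye bolt, 100 mm long, 44 mm wide, lying (bystander); origin about the middle of its underside
- insulator: red plastic insulator, 44 mm diameter, 50 mm high, standing (bystander); origin about the middle of its underside
- post_level: aluminium L-shaped post level, 160 mm long, 53 mm high (bystander); origin about the middle of its underside
- staple_jar: glass jar, 70 mm diameter, 90 mm high (bystander); origin about the middle of its underside
There are look-alikes about, which are no part of the job. What is shaped like the latch1 but blue or purple is not meant.

How it is judged:
By the outcome, as a careful person would: the job done as asked, in the order asked, and still so for the second after the job is handed in, with the robot touching nothing.
Of latch1, latch2, latch3, latch4 only 2 to 4 are there at a start; the rules pass over those that are not, and their reading is None.
At some moment in a run one of latch1, latch2, latch3, latch4 may be knocked a few centimetres aside while the robot is not near it.
It also fails if it takes over 210 s, if anything falls off the work surface, if the arm or the gripper's body presses on something with over 40 N, if the wrist force passes 120 N, or if a joint passes its speed limit or range.

## Working session

There is one attempt and no reset: what is moved stays moved. The work goes in short steps, Python scripts to look and compute and a tool call to move; the robot and the scene stay as the last step left them, time stands still between calls to the robot, and variables do not carry over. Pictures are saved under pics/ and viewed, and the job is handed in when it is done.

Besides the shell and the picture viewer there is one more tool, called after ">>>" in YAML: its name, and indented under it one key for each argument. carry_out: Moves the arm, as the interface text tells. Its arguments: {"type":"object","properties":{"series":{"type":"array","items":{"type":"object","properties":{"grip":{"type":"number"},"dx":{"type":"number"},"dy":{"type":"number"},"dz":{"type":"number"},"ax":{"type":"number"},"ay":{"type":"number"},"az":{"type":"number"}}}},"grip_force":{"type":"number"}},"required":["series"]}

```bash
mkdir -p pics; ls; cat > h.py <<'E'
import numpy as np, cv2
from station import env
from scipy.spatial.transform import Rotation as R
def save(name,cam):
    im=env.grab_frame(cam); cv2.imwrite(f'pics/{name}.png',cv2.cvtColor(np.asarray(im),cv2.COLOR_RGB2BGR)); return im
E
python3 - <<'E'
from h import *
o=env.observe(); print({k:np.round(v,3) for k,v in o.items()}, env.grip_point_offset)
for c in ['side','top','wrist']:
    i=env.camera_info(c); print(c,i); save(c+'0',c)
E
```

```text
pics
{'t': np.float64(0.0), 'joint_positions': array([ 1.193,  0.092,  1.232, -0.   ,  1.82 , -0.057]), 'qvel': array([-0.001, -0.   , -0.001,  0.001, -0.001, -0.   ]), 'tau': array([-0.0000e+00, -4.4645e+01, -4.0644e+01,  7.0000e-02,  2.9000e-02,
       -0.0000e+00]), 'tcp_pos': array([0.189, 0.569, 0.222]), 'eef_rot': array([ 0.25 ,  1.556, -0.253]), 'wrist_force': array([ 0.317, -0.419, -0.155]), 'wrist_torque': array([-0.008,  0.043, -0.026]), 'opening': np.float64(0.088)} -0.0187
side {'fx': 382.8843502567456, 'fy': 382.8843502567456, 'cx': 260.9236708141459, 'cy': 190.30745454160177, 'xyz': array([-0.00887915, -0.76312077,  0.72120487]), 'orientation': array([-2.07278064,  0.73100317, -0.36479508])}
top {'fx': 426.2152179300853, 'fy': 426.2152179300853, 'cx': 251.77343611969022, 'cy': 197.33294249429912, 'xyz': array([ 0.35400275, -0.06668376,  1.17243186]), 'orientation': array([-2.13309991,  2.13458656, -0.17768158])}
wrist {'fx': 269.5986209560441, 'fy': 269.5986209560441, 'cx': 259.2507183934778, 'cy': 192.85412933825054, 'xyz': array([0.11774451, 0.59208074, 0.38387497]), 'orientation': array([2.35923856, 1.70266871, 0.23170255])}
```

View pics/top0.png

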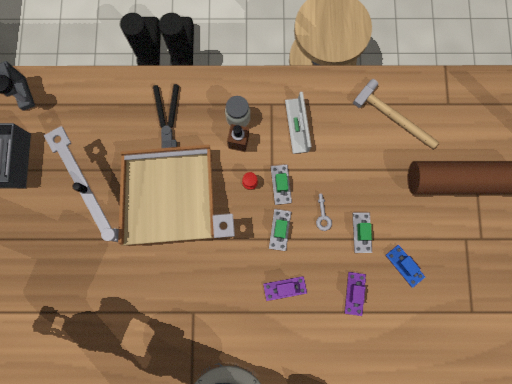

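View pics/side0.png

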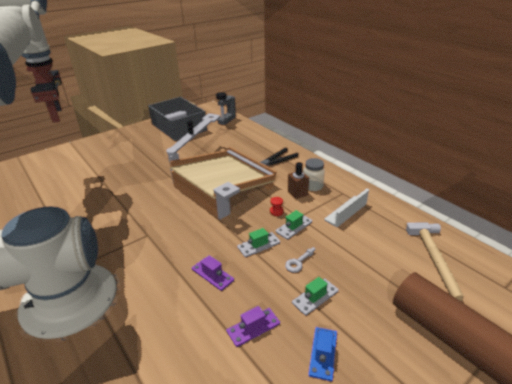

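View pics/wrist0.png

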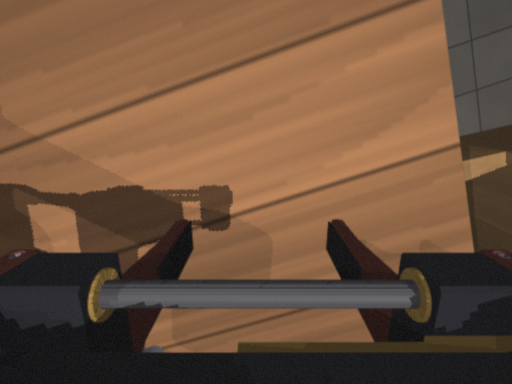

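```bash
cat >> h.py <<'E'
def cam(c):
    i=env.camera_info(c); return i, R.from_rotvec(i['orientation']).as_matrix()
def pix2z(c,u,v,z,ci=None):
    i,M=ci or cam(c); d=M@np.array([(u-i['cx'])/i['fx'],(v-i['cy'])/i['fy'],1]); p=np.array(i['xyz']); return p+d*(z-p[2])/d[2]
def proj(c,P,ci=None):
    i,M=ci or cam(c); q=M.T@(np.array(P)-i['xyz']); return np.array([i['fx']*q[0]/q[2]+i['cx'],i['fy']*q[1]/q[2]+i['cy']])
def crop(src,x0,y0,x1,y1,k,out):
    im=cv2.imread(f'pics/{src}.png')[y0:y1,x0:x1]; cv2.imwrite(f'pics/{out}.png',cv2.resize(im,None,fx=k,fy=k,interpolation=cv2.INTER_CUBIC))
def hsvmask(im,lo,hi):
    return cv2.inRange(cv2.cvtColor(np.asarray(im),cv2.COLOR_RGB2HSV),lo,hi)
E
python3 - <<'E'
from h import *
crop('top0',35,120,245,260,3.8,'c1'); crop('top0',215,80,415,230+25,3.8,'c2')
E
```

```text
(no output)
```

View pics/c1.png

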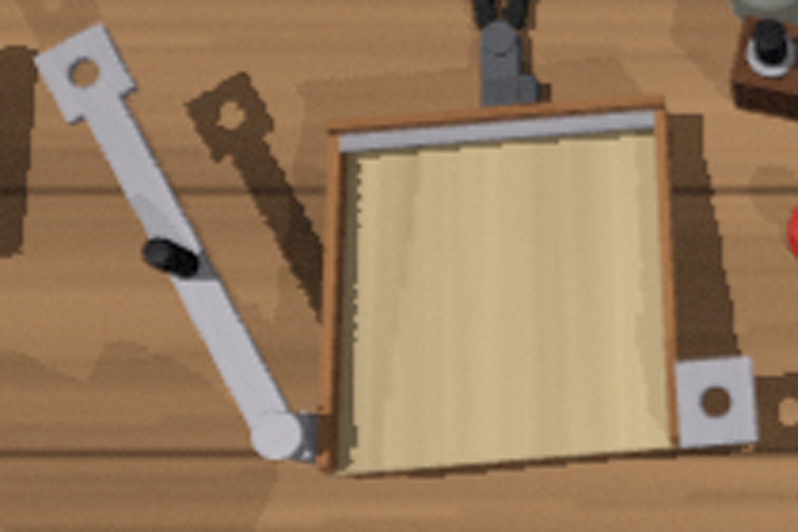

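View pics/c2.png

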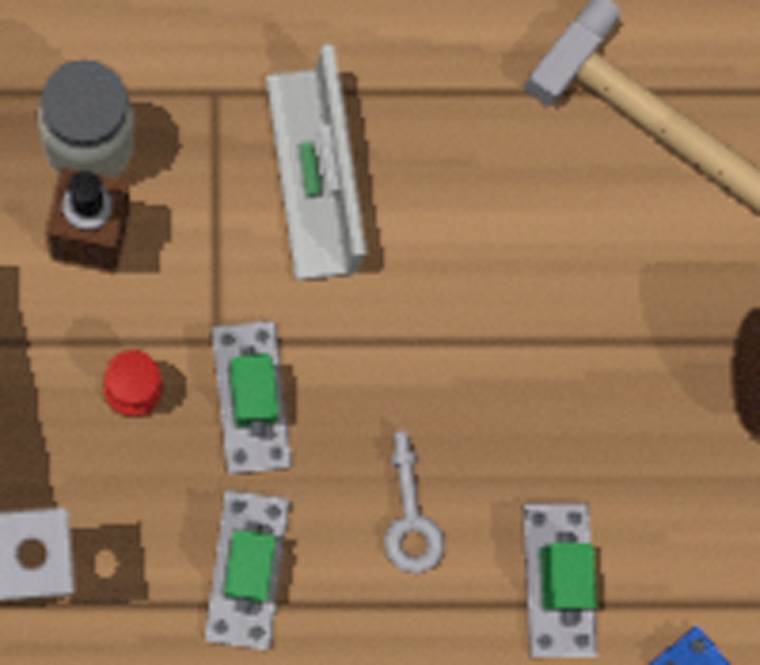

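```bash
cat > fit.py <<'E'
from h import *
from scipy.optimize import least_squares
ci=cam('top')
def c1(u,v): return np.array([35+(u+.5)/3.8-.5,120+(v+.5)/3.8-.5])
def c2(u,v): return np.array([215+(u+.5)/3.8-.5,80+(v+.5)/3.8-.5])
def tf(p):
    X,Y,h,yaw=p; return R.from_euler('ZY',[yaw,np.radians(12)]).as_matrix(),np.array([X,Y,h])
obs=[((-.245,.1125,0),(340,473)),((-.245,-.1125,0),(676,448)),((-.012,.1125,.02),(340,153)),((-.012,-.1125,.02),(655,130))]
def res(p):
    M,t=tf(p); return np.concatenate([proj('top',M@np.array(a)+t,ci)-c1(*b) for a,b in obs])
if __name__=='__main__':
    s=least_squares(res,[.6,.1,.04,0]); print(s.x,s.fun.round(2))
    M,t=tf(s.x)
    for n,(u,v),z in [('hinge',(278,436),.123),('brk',(715,401),.11),('khole',(83,71),.123),('post',(157,249),.173)]:
        P=pix2z('top',*c1(u,v),z,ci); print(n,P.round(4),'tray',(M.T@(P-t)).round(4))
    P=[pix2z('top',*c1(u,v),z,ci) for (u,v),z in [((278,436),.123),((715,401),.11),((83,71),.123),((157,249),.173)]]
    print([np.linalg.norm((P[0]-q)[:2]).round(4) for q in P[1:]])
    d=P[0]-P[1]; print('yaw from hinge-brk',np.arctan2(-d[0],d[1]))
    for n,(u,v),z in [('A plate',(251,398),.008),('A top',(254,388),.045),('B plate',(248,570),.008),('B top',(250,565),.045),('C plate',(561,580),.008),('C top',(569,577),.045),('pin top',(84,186),.125),('block top',(89,199),.07)]:
        print(n,pix2z('top',*c2(u,v),z,ci).round(4))
E
python3 fit.py
```

```text
[0.6641051  0.16863425 0.02454221 0.08189178] [ 0.13  0.61 -0.69 -0.07  0.47 -0.    0.13 -0.58]
hinge [0.4388 0.2887 0.123 ] tray [-0.2306  0.1381  0.0517]
brk [0.4626 0.0067 0.11  ] tray [-0.2271 -0.1449  0.0391]
khole [0.6844 0.4336 0.123 ] tray [0.0205 0.2624 0.105 ]
post [0.5523 0.3544 0.173 ] tray [-0.125   0.1943  0.1252]
[np.float64(0.283), np.float64(0.2852), np.float64(0.1312)]
yaw from hinge-brk 0.0844536303467826
A plate [ 0.5869 -0.1463  0.008 ]
A top [ 0.5867 -0.1459  0.045 ]
B plate [ 0.4607 -0.1426  0.008 ]
B top [ 0.4608 -0.1416  0.045 ]
C plate [ 0.4533 -0.3675  0.008 ]
C top [ 0.4522 -0.3636  0.045 ]
pin top [ 0.7093 -0.0274  0.125 ]
block top [ 0.7183 -0.0289  0.07  ]
```

```bash
cat >> h.py <<'E'
TP=(0.6641,0.1686,0.0245,0.083)
def tray():
    X,Y,h,yaw=TP; T=np.eye(4); T[:3,:3]=R.from_euler('ZY',[yaw,np.radians(12)]).as_matrix(); T[:3,3]=X,Y,h; return T
def latch(x,y,yaw):
    T=np.eye(4); T[:3,:3]=R.from_euler('Z',yaw).as_matrix(); T[:3,3]=x,y,0; return T
def trayT(x,y,z=0):
    T=np.eye(4); T[:3,3]=x,y,z; return tray()@T
def tool(F,p,s=1,ang=0):
    """tcp at p in frame F, tool x=-Fz, tool y = s*Fy rotated ang about Fz"""
    T=np.eye(4); c,sn=np.cos(ang),np.sin(ang)
    yv=s*np.array([-sn,c,0]); xv=np.array([0,0,-1.]); T[:3,:3]=np.c_[xv,yv,np.cross(xv,yv)]; T[:3,3]=p; return F@T
def now():
    o=env.observe(); T=np.eye(4); T[:3,:3]=R.from_rotvec(o['eef_rot']).as_matrix(); T[:3,3]=o['tcp_pos']; return T
def rows(T0,T1,n=None,mm=50,deg=9):
    from scipy.linalg import logm,expm
    D=np.linalg.inv(T0)@T1
    L=np.real(logm(D)); w=np.array([L[2,1],L[0,2],L[1,0]])
    m=max(int(np.ceil(max(np.linalg.norm(D[:3,3])*1000/mm,np.degrees(np.linalg.norm(w))/deg))),1) if n is None else n
    E=np.real(expm(L/m)); t=E[:3,3]*1000; r=R.from_matrix(E[:3,:3]).as_rotvec()
    print(f'{m} rows: dx {t[0]:.1f} dy {t[1]:.1f} dz {t[2]:.1f} | ax {r[0]:.4f} ay {r[1]:.4f} az {r[2]:.4f}')
E
python3 - <<'E'
from h import *
import sys
from fit import c2
ci=cam('top')
for n,q in dict(A=[(213,328),(274,321),(290,465),(229,473)],B=[(226,492),(289,498),(270,649),(206,640)],C=[(524,504),(588,505),(596,656),(531,657)]).items():
    P=[pix2z('top',*c2(*p),.008,ci)[:2] for p in q]; P=np.array(P)
    e=(P[0]+P[1]-P[2]-P[3])/2; w=(P[0]+P[3]-P[1]-P[2])/2
    print(n,P.mean(0).round(4),'len',np.linalg.norm(e).round(4),'w',np.linalg.norm(w).round(4),'yaw',np.arctan2(e[1],e[0]).round(4),np.arctan2(-w[0],w[1]).round(4))
print(now().round(3))
E
```

```text
A [ 0.5882 -0.1466] len 0.1085 w 0.0451 yaw 0.0964 0.1236
B [ 0.4613 -0.1425] len 0.1088 w 0.046 yaw -0.1409 -0.1182
C [ 0.4534 -0.3666] len 0.1093 w 0.0464 yaw 0.0058 -0.0009
[[-0.001  0.315  0.949  0.189]
 [-0.001  0.949 -0.315  0.569]
 [-1.    -0.002 -0.     0.222]
 [ 0.     0.     0.     1.   ]]
```

```bash
python3 - <<'E'
from h import *
rows(now(),tool(latch(.461,-.1425,-.13),[0,0,.2]))
E
```

```text
16 rows: dx 1.4 dy -39.5 dz 26.8 | ax -0.0119 ay -0.0000 az 0.0001
```

>>> carry_out:
  series:
    - {"dx":1.4,"dy":-39.5,"dz":26.8,"ax":-0.012,"grip":0.3}
    - {"dx":1.4,"dy":-39.5,"dz":26.8,"ax":-0.012,"grip":0.3}
    - {"dx":1.4,"dy":-39.5,"dz":26.8,"ax":-0.012,"grip":0.3}
    - {"dx":1.4,"dy":-39.5,"dz":26.8,"ax":-0.012,"grip":0.3}
    - {"dx":1.4,"dy":-39.5,"dz":26.8,"ax":-0.012,"grip":0.3}
    - {"dx":1.4,"dy":-39.5,"dz":26.8,"ax":-0.012,"grip":0.3}
    - {"dx":1.4,"dy":-39.5,"dz":26.8,"ax":-0.012,"grip":0.3}
    - {"dx":1.4,"dy":-39.5,"dz":26.8,"ax":-0.012,"grip":0.3}
    - {"dx":1.4,"dy":-39.5,"dz":26.8,"ax":-0.012,"grip":0.3}
    - {"dx":1.4,"dy":-39.5,"dz":26.8,"ax":-0.012,"grip":0.3}
    - {"dx":1.4,"dy":-39.5,"dz":26.8,"ax":-0.012,"grip":0.3}
    - {"dx":1.4,"dy":-39.5,"dz":26.8,"ax":-0.012,"grip":0.3}
  grip_force: 30

```text
validation failed for argument at $.se...
```

>>> carry_out:
  series:
    - {"dx":1.4,"dy":-39.5,"dz":26.8,"ax":-0.012,"grip":0.3}
    - {"dx":1.4,"dy":-39.5,"dz":26.8,"ax":-0.012,"grip":0.3}
    - {"dx":1.4,"dy":-39.5,"dz":26.8,"ax":-0.012,"grip":0.3}
    - {"dx":1.4,"dy":-39.5,"dz":26.8,"ax":-0.012,"grip":0.3}
    - {"grip":0.3}
    - {"grip":0.3}

```text
validation failed for argument at $.se...
```

```bash
python3 - <<'E'
from h import *
save('w1','wrist'); save('t1','top')
print(now().round(4), env.observe()['joint_positions'].round(2),env.observe()['opening'])
rows(now(),tool(latch(.461,-.1425,-.13),[0,0,.1]))
E
```

```text
[[-4.000e-04  3.153e-01  9.490e-01  1.891e-01]
 [-9.000e-04  9.490e-01 -3.153e-01  5.693e-01]
 [-1.000e+00 -9.000e-04 -1.000e-04  2.221e-01]
 [ 0.000e+00  0.000e+00  0.000e+00  1.000e+00]] [ 1.19  0.09  1.23  0.    1.82 -0.06] 0.0875088652052017
16 rows: dx 7.6 dy -39.5 dz 26.8 | ax -0.0119 ay -0.0000 az 0.0001
```

View pics/w1.png

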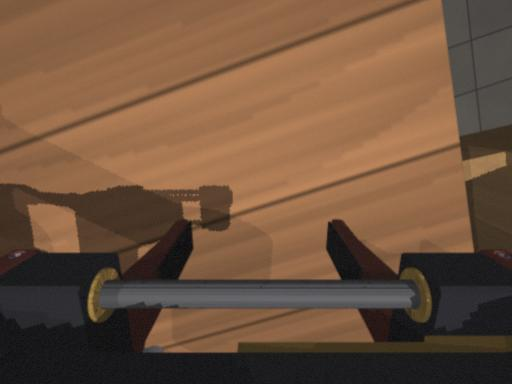

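View pics/t1.png

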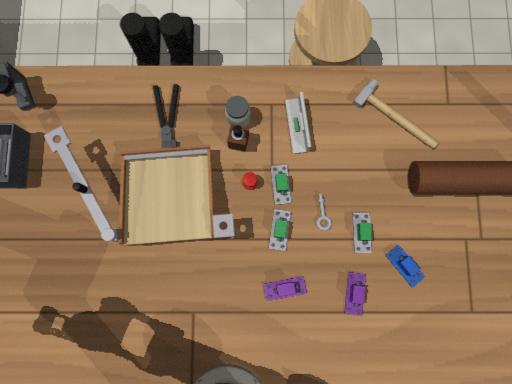

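>>> carry_out:
  series:
    - {"ax":-0.012,"ay":0,"az":0,"dx":1.4,"dy":-39.5,"dz":26.8,"grip":0.3}
  grip_force: 30

```text
t: 0.38
tcp_pos: [0.2016, 0.5241, 0.2192]
eef_rot: [0.238, 1.558, -0.242]
wrist_force: [-0.2, -0.3, 0.1]
opening: 0.0813
```

>>> carry_out:
  series:
    - {"ax":-0.012,"ay":0,"az":0,"dx":1.4,"dy":-39.5,"dz":26.8,"grip":0.3}
    - {"ax":-0.012,"ay":0,"az":0,"dx":1.4,"dy":-39.5,"dz":26.8,"grip":0.3}
    - {"ax":-0.012,"ay":0,"az":0,"dx":1.4,"dy":-39.5,"dz":26.8,"grip":0.3}
    - {"ax":-0.012,"ay":0,"az":0,"dx":1.4,"dy":-39.5,"dz":26.8,"grip":0.3}
    - {"ax":-0.012,"ay":0,"az":0,"dx":1.4,"dy":-39.5,"dz":26.8,"grip":0.3}
    - {"ax":-0.012,"ay":0,"az":0,"dx":1.4,"dy":-39.5,"dz":26.8,"grip":0.3}
    - {"ax":-0.012,"ay":0,"az":0,"dx":1.4,"dy":-39.5,"dz":26.8,"grip":0.3}
    - {"ax":-0.012,"ay":0,"az":0,"dx":1.4,"dy":-39.5,"dz":26.8,"grip":0.3}
    - {"ax":-0.012,"ay":0,"az":0,"dx":1.4,"dy":-39.5,"dz":26.8,"grip":0.3}
    - {"ax":-0.012,"ay":0,"az":0,"dx":1.4,"dy":-39.5,"dz":26.8,"grip":0.3}
    - {"ax":-0.012,"ay":0,"az":0,"dx":1.4,"dy":-39.5,"dz":26.8,"grip":0.3}

```text
t: 1.75
tcp_pos: [0.3811, 0.0286, 0.206]
eef_rot: [0.139, 1.565, -0.138]
wrist_force: [0.5, 0.3, -0.5]
opening: 0.0614
```

>>> carry_out:
  series:
    - {"ax":-0.012,"ay":0,"az":0,"dx":1.4,"dy":-39.5,"dz":26.8,"grip":0.3}
    - {"ax":-0.012,"ay":0,"az":0,"dx":1.4,"dy":-39.5,"dz":26.8,"grip":0.3}
    - {"ax":-0.012,"ay":0,"az":0,"dx":1.4,"dy":-39.5,"dz":26.8,"grip":0.3}
    - {"ax":-0.012,"ay":0,"az":0,"dx":1.4,"dy":-39.5,"dz":26.8,"grip":0.3}
    - {"ax":0,"ay":0,"az":0,"dx":0,"dy":0,"dz":0,"grip":0.3}

```text
t: 2.38
tcp_pos: [0.4617, -0.145, 0.1989]
eef_rot: [0.104, 1.571, -0.104]
wrist_force: [-0.8, 1.5, 0.3]
opening: 0.0615
```

```bash
python3 - <<'E'
from h import *
save('w1','wrist'); save('t1','top')
print(now().round(4), env.observe()['joint_positions'].round(2),env.observe()['opening'])
rows(now(),tool(latch(.461,-.1425,-.13),[0,0,.1]))
E
```

```text
[[-1.000e-03  1.293e-01  9.916e-01  4.614e-01]
 [ 9.000e-04  9.916e-01 -1.293e-01 -1.426e-01]
 [-1.000e+00  7.000e-04 -1.100e-03  1.999e-01]
 [ 0.000e+00  0.000e+00  0.000e+00  1.000e+00]] [-0.37 -0.23  1.58  0.    1.8  -1.81] 0.06092532022522259
2 rows: dx 50.0 dy 0.0 dz -0.1 | ax 0.0001 ay -0.0005 az -0.0004
```

View pics/w1.png

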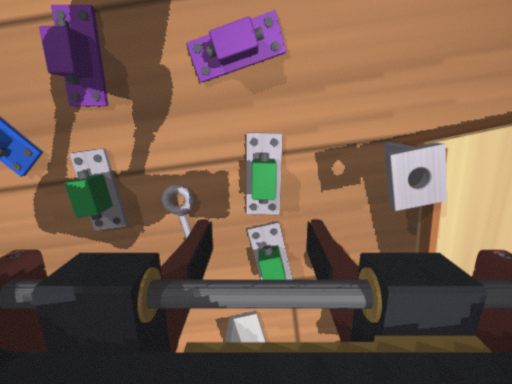

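View pics/t1.png

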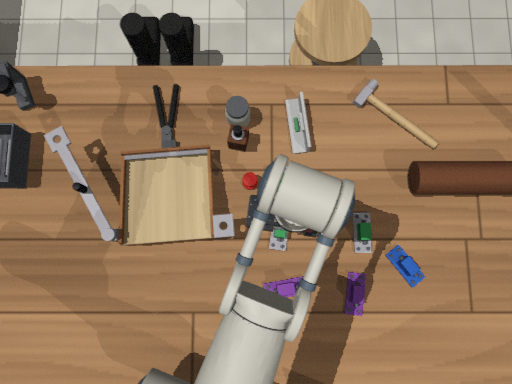

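```bash
python3 - <<'E'
from h import *
ci=cam('wrist')
for p in [(249,134),(282,134),(279,214),(246,213)]: print(pix2z('wrist',*p,.008,ci).round(4))
print(np.mean([pix2z('wrist',*p,.008,ci) for p in [(249,134),(282,134),(279,214),(246,213)]],0))
E
```

```text
[ 0.4055 -0.1495  0.008 ]
[ 0.4109 -0.1074  0.008 ]
[ 0.519  -0.1232  0.008 ]
[ 0.5116 -0.1686  0.008 ]
[ 0.46174901 -0.1371757   0.008     ]
```

>>> carry_out:
  series:
    - {"ax":0,"ay":0,"az":0,"dx":50,"dy":1.5,"dz":0,"grip":0.3}
    - {"ax":0,"ay":0,"az":0,"dx":50,"dy":0,"dz":0,"grip":0.3}
    - {"ax":0,"ay":0,"az":0,"dx":40,"dy":0,"dz":0,"grip":0.3}
    - {"ax":0,"ay":0,"az":0,"dx":30,"dy":0,"dz":0,"grip":0.3}
    - {"ax":0,"ay":0,"az":0,"dx":17,"dy":0,"dz":0,"grip":0.3}
    - {"ax":0,"ay":0,"az":0,"dx":0,"dy":0,"dz":0,"grip":0.3}
    - {"ax":0,"ay":0,"az":0,"dx":0,"dy":0,"dz":0,"grip":1}
    - {"ax":0,"ay":0,"az":0,"dx":0,"dy":0,"dz":0,"grip":1}
    - {"ax":0,"ay":0,"az":0,"dx":0,"dy":0,"dz":0,"grip":1}
    - {"ax":0,"ay":0,"az":0,"dx":0,"dy":0,"dz":0,"grip":1}

```text
t: 3.72
tcp_pos: [0.4622, -0.1414, 0.0139]
eef_rot: [0.101, 1.567, -0.101]
wrist_force: [0.2, 1.0, 3.1]
opening: 0.0296
```

>>> carry_out:
  series:
    - {"ax":0,"ay":0,"az":0,"dx":-30,"dy":0,"dz":0,"grip":1}
    - {"ax":0,"ay":0,"az":0,"dx":-50,"dy":0,"dz":0,"grip":1}
    - {"ax":0,"ay":0,"az":0,"dx":-50,"dy":0,"dz":0,"grip":1}
    - {"ax":0,"ay":0,"az":0,"dx":-50,"dy":0,"dz":0,"grip":1}
    - {"ax":0,"ay":0,"az":0,"dx":0,"dy":0,"dz":0,"grip":1}

```text
t: 4.35
tcp_pos: [0.4634, -0.1421, 0.198]
eef_rot: [0.099, 1.561, -0.103]
wrist_force: [0.9, 0.0, -1.6]
opening: 0.0296
```

```bash
python3 - <<'E'
from h import *
save('w2','wrist')
print(env.observe()['opening'])
H=tool(trayT(-.1,.056),[0,0,.10]); print(H.round(3))
rows(now(),H)
rows(H,tool(trayT(-.1,.056),[0,0,.018]))
E
```

```text
0.03015236184501462
[[-0.207 -0.083  0.975  0.583]
 [-0.017  0.997  0.081  0.218]
 [-0.978  0.    -0.208  0.143]
 [ 0.     0.     0.     1.   ]]
8 rows: dx 5.1 dy 45.6 dz 13.9 | ax -0.0264 ay 0.0265 az -0.0026
2 rows: dx 41.0 dy 0.0 dz 0.0 | ax 0.0000 ay 0.0000 az -0.0000
```

View pics/w2.png

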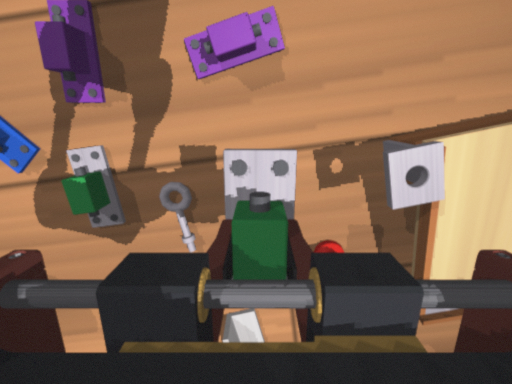

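>>> carry_out:
  series:
    - {"ax":-0.0264,"ay":0.0265,"az":-0.0026,"dx":5,"dy":45.6,"dz":13.9,"grip":1}
    - {"ax":-0.0264,"ay":0.0265,"az":-0.0026,"dx":5,"dy":45.6,"dz":13.9,"grip":1}
    - {"ax":-0.0264,"ay":0.0265,"az":-0.0026,"dx":5,"dy":45.6,"dz":13.9,"grip":1}
    - {"ax":-0.0264,"ay":0.0265,"az":-0.0026,"dx":5,"dy":45.6,"dz":13.9,"grip":1}
    - {"ax":-0.0264,"ay":0.0265,"az":-0.0026,"dx":5,"dy":45.6,"dz":13.9,"grip":1}
    - {"ax":-0.0264,"ay":0.0265,"az":-0.0026,"dx":5,"dy":45.6,"dz":13.9,"grip":1}
    - {"ax":-0.0264,"ay":0.0265,"az":-0.0026,"dx":5,"dy":45.6,"dz":13.9,"grip":1}
    - {"ax":-0.0264,"ay":0.0265,"az":-0.0026,"dx":5,"dy":45.6,"dz":13.9,"grip":1}
    - {"ax":0,"ay":0,"az":0,"dx":0,"dy":0,"dz":0,"grip":1}
    - {"ax":0,"ay":0,"az":0,"dx":0,"dy":0,"dz":0,"grip":1}

```text
t: 5.65
tcp_pos: [0.5807, 0.2178, 0.1398]
eef_rot: [-0.074, 1.786, 0.06]
wrist_force: [-0.2, -0.1, -0.9]
opening: 0.0299
```

```bash
python3 - <<'E'
from h import *
save('w3','wrist');save('s3','side')
print(env.observe()['opening'])
rows(now(),tool(trayT(-.1,.056),[0,0,.018]))
print(np.linalg.inv(tray())@now())
E
```

```text
0.02937305051306964
2 rows: dx 40.2 dy 0.3 dz 0.7 | ax -0.0005 ay -0.0019 az -0.0007
[[-0.00371392  0.00107734  0.99999252 -0.10115875]
 [ 0.00143346  0.9999984  -0.00107202  0.05527525]
 [-0.99999208  0.00142947 -0.00371546  0.09834425]
 [ 0.          0.          0.          1.        ]]
```

View pics/w3.png

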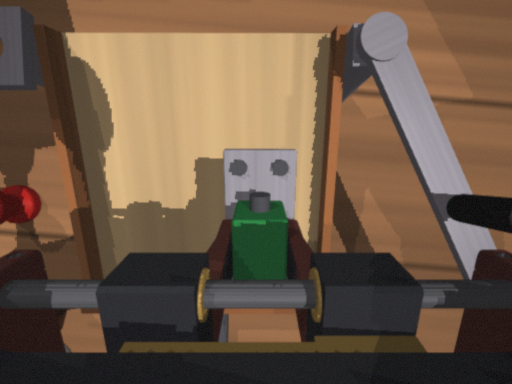

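View pics/s3.png

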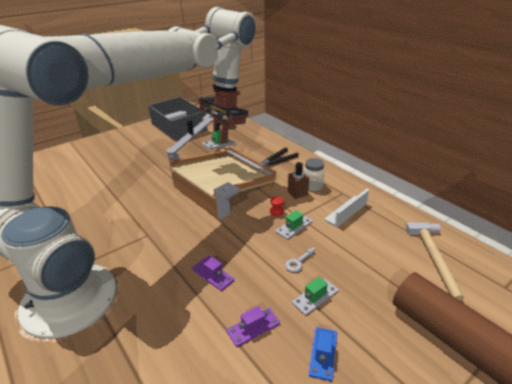

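>>> carry_out:
  series:
    - {"ax":0,"ay":-0.002,"az":0,"dx":40,"dy":0,"dz":0,"grip":1}
    - {"ax":0,"ay":-0.002,"az":0,"dx":34,"dy":0.5,"dz":0,"grip":1}
    - {"ax":0,"ay":0,"az":0,"dx":4,"dy":0,"dz":0,"grip":1}
    - {"ax":0,"ay":0,"az":0,"dx":0,"dy":0,"dz":0,"grip":1}
    - {"ax":0,"ay":0,"az":0,"dx":0,"dy":0,"dz":0,"grip":1}

```text
t: 6.38
tcp_pos: [0.5659, 0.2174, 0.0674]
eef_rot: [-0.072, 1.776, 0.061]
wrist_force: [-0.2, -0.2, -1.7]
opening: 0.0298
```

```bash
cat >> h.py <<'E'
def st():
    o=env.observe(); T=np.linalg.inv(tray())@now(); f=tray()[:3,:3].T@o['wrist_force']
    print('tray tcp',(T[:3,3]*1000).round(1),'f tray',f.round(1),'open',round(float(o['opening'])*1000,1),'t',round(float(o['t']),2))
E
python3 -c "
from h import *
st()"
```

```text
tray tcp [-100.6   56.8   22.5] f tray [ 0.1 -0.2 -1.7] open 29.8 t 6.38
```

Not yet in contact (about 8 mm to go); lower in small steps.

>>> carry_out:
  series:
    - {"ax":0,"ay":0,"az":0,"dx":4,"dy":0,"dz":0,"grip":1}
    - {"ax":0,"ay":0,"az":0,"dx":2,"dy":0,"dz":0,"grip":1}
    - {"ax":0,"ay":0,"az":0,"dx":0,"dy":0,"dz":0,"grip":1}

```text
t: 6.75
tcp_pos: [0.5655, 0.2177, 0.0639]
eef_rot: [-0.072, 1.773, 0.062]
wrist_force: [-0.8, -0.9, 10.5]
opening: 0.0302
```

>>> carry_out:
  series:
    - {"ax":0,"ay":0,"az":0,"dx":1,"dy":0,"dz":0,"grip":1}
    - {"ax":0,"ay":0,"az":0,"dx":0,"dy":0,"dz":0,"grip":1}

```text
t: 7.0
tcp_pos: [0.5655, 0.2177, 0.0638]
eef_rot: [-0.072, 1.772, 0.062]
wrist_force: [0.9, -0.1, 14.6]
opening: 0.0302
```

```bash
python3 -c "
from h import *
st()"
```

```text
tray tcp [-100.3   57.1   18.9] f tray [-2.1 -0.2 14.5] open 30.2 t 7.0
```

>>> carry_out:
  series:
    - {"ax":0,"ay":0,"az":0,"dx":-2.3,"dy":0,"dz":0,"grip":1}
    - {"ax":0,"ay":0,"az":0,"dx":0,"dy":0,"dz":12,"grip":1}
    - {"ax":0,"ay":0,"az":0,"dx":0,"dy":0,"dz":12,"grip":1}
    - {"ax":0,"ay":0,"az":0,"dx":0,"dy":0,"dz":10,"grip":1}
    - {"ax":0,"ay":0,"az":0,"dx":0,"dy":0,"dz":0,"grip":1}

```text
t: 7.62
tcp_pos: [0.5992, 0.2211, 0.0566]
eef_rot: [-0.072, 1.774, 0.063]
wrist_force: [1.6, 1.1, 9.2]
opening: 0.0298
```

```bash
python3 -c "
from h import *
st();save('w4','wrist')"
```

```text
tray tcp [-65.7  57.7  18.9] f tray [-0.2  1.   9.4] open 29.8 t 7.62
```

View pics/w4.png

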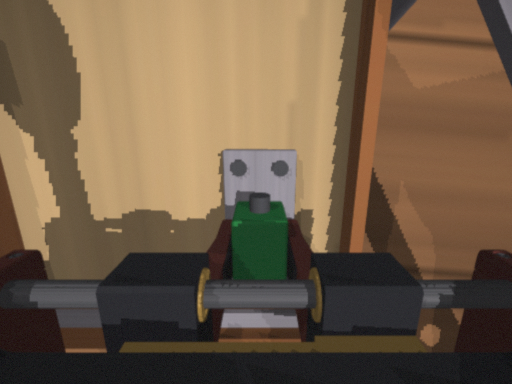

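>>> carry_out:
  series:
    - {"ax":0,"ay":0,"az":0,"dx":0,"dy":0,"dz":4,"grip":1}
    - {"ax":0,"ay":0,"az":0,"dx":0,"dy":0,"dz":3,"grip":1}
    - {"ax":0,"ay":0,"az":0,"dx":0,"dy":0,"dz":0,"grip":1}

```text
t: 8.05
tcp_pos: [0.6051, 0.2216, 0.0553]
eef_rot: [-0.072, 1.776, 0.063]
wrist_force: [-1.8, 0.1, 10.7]
opening: 0.0297
```

```bash
python3 -c "
from h import *
st()"
```

```text
tray tcp [-59.6  57.7  18.9] f tray [-3.9  0.3 10.1] open 29.7 t 8.05
```

>>> carry_out:
  series:
    - {"ax":0,"ay":0,"az":0,"dx":0,"dy":0,"dz":2,"grip":1}
    - {"ax":0,"ay":0,"az":0,"dx":0,"dy":0,"dz":0,"grip":1}

```text
t: 8.3
tcp_pos: [0.6069, 0.2217, 0.055]
eef_rot: [-0.072, 1.776, 0.063]
wrist_force: [-2.5, 0.6, 9.9]
opening: 0.0295
```

```bash
python3 -c "
from h import *
st()"
```

```text
tray tcp [-57.8  57.7  18.9] f tray [-4.5  0.9  9.2] open 29.5 t 8.3
```

>>> carry_out:
  series:
    - {"ax":0,"ay":0,"az":0,"dx":0,"dy":0,"dz":2,"grip":1}
    - {"ax":0,"ay":0,"az":0,"dx":0,"dy":0,"dz":0,"grip":1}

```text
t: 8.55
tcp_pos: [0.6088, 0.2219, 0.0546]
eef_rot: [-0.072, 1.776, 0.063]
wrist_force: [-1.9, -0.3, 10.0]
opening: 0.0299
```

```bash
python3 -c "
from h import *
st()"
```

```text
tray tcp [-55.8  57.7  18.9] f tray [-4.  -0.1  9.4] open 29.9 t 8.55
```

Still sliding at about 4 N friction; continue.

>>> carry_out:
  series:
    - {"ax":0,"ay":0,"az":0,"dx":0,"dy":0,"dz":2,"grip":1}
    - {"ax":0,"ay":0,"az":0,"dx":0,"dy":0,"dz":0,"grip":1}

```text
t: 8.8
tcp_pos: [0.6103, 0.222, 0.0543]
eef_rot: [-0.072, 1.777, 0.063]
wrist_force: [-4.4, 0.3, 11.4]
opening: 0.0298
```

```bash
python3 -c "
from h import *
st()"
```

```text
tray tcp [-54.3  57.7  18.9] f tray [-6.6  0.6 10.2] open 29.8 t 8.8
```

>>> carry_out:
  series:
    - {"ax":0,"ay":0,"az":0,"dx":0,"dy":0,"dz":2,"grip":1}
    - {"ax":0,"ay":0,"az":0,"dx":0,"dy":0,"dz":0,"grip":1}

```text
t: 9.05
tcp_pos: [0.6104, 0.222, 0.0544]
eef_rot: [-0.073, 1.781, 0.063]
wrist_force: [-11.9, -1.2, 15.5]
opening: 0.0299
```

```bash
python3 -c "
from h import *
st()"
```

```text
tray tcp [-54.2  57.7  19. ] f tray [-15.   -0.2  12.7] open 29.9 t 9.05
```

>>> carry_out:
  series:
    - {"ax":0,"ay":0,"az":0,"dx":0,"dy":0,"dz":2,"grip":1}
    - {"ax":0,"ay":0,"az":0,"dx":0,"dy":0,"dz":0,"grip":1}

```text
t: 9.3
tcp_pos: [0.6107, 0.222, 0.0545]
eef_rot: [-0.074, 1.786, 0.062]
wrist_force: [-19.9, -1.9, 19.7]
opening: 0.0298
```

```bash
python3 -c "
from h import *
st()"
```

```text
tray tcp [-54.   57.7  19.2] f tray [-23.6  -0.2  15.1] open 29.8 t 9.3
```

>>> carry_out:
  series:
    - {"ax":0,"ay":0,"az":0,"dx":0,"dy":0,"dz":0,"grip":0.45}
    - {"ax":0,"ay":0,"az":0,"dx":0,"dy":0,"dz":0,"grip":0.45}
    - {"ax":0,"ay":0,"az":0,"dx":0,"dy":0,"dz":0,"grip":0.45}
    - {"ax":0,"ay":0,"az":0,"dx":-20,"dy":0,"dz":0,"grip":0.45}
    - {"ax":0,"ay":0,"az":0,"dx":-50,"dy":0,"dz":0,"grip":0.45}
    - {"ax":0,"ay":0,"az":0,"dx":-40,"dy":0,"dz":0,"grip":0.45}
    - {"ax":0,"ay":0,"az":0,"dx":-30,"dy":0,"dz":0,"grip":0.45}
    - {"ax":0,"ay":0,"az":0,"dx":0,"dy":0,"dz":0,"grip":0.45}

```text
t: 10.3
tcp_pos: [0.6441, 0.2241, 0.1902]
eef_rot: [-0.071, 1.773, 0.062]
wrist_force: [-0.3, -0.1, -0.8]
opening: 0.0484
```

```bash
python3 -c "
from h import *
st();save('w5','wrist');save('t5','top');save('s5','side')
crop('t5',100,60,420,270,2.5,'c5')
rows(now(),tool(latch(.5875,-.1463,.107),[0,0,.18]))"
```

```text
tray tcp [-49.4  56.9 158.9] f tray [-0.1 -0.1 -0.9] open 48.4 t 10.3
8 rows: dx 1.9 dy -45.4 dz -11.0 | ax -0.0030 ay -0.0265 az -0.0005
```

View pics/w5.png

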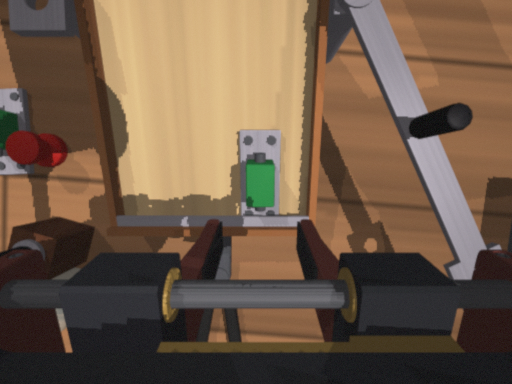

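View pics/c5.png

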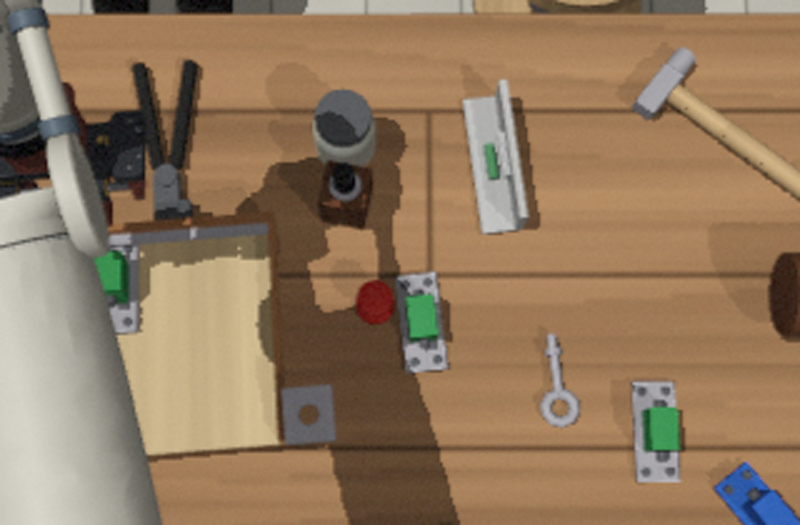

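```bash
python3 - <<'E'
from h import *
ci=cam('top')
f=lambda u,v:(100+(u+.5)/2.5-.5,60+(v+.5)/2.5-.5)
P=np.array([pix2z('top',*f(*p),.008,ci)[:2] for p in [(398,278),(434,273),(447,366),(407,372)]])
e=(P[0]+P[1]-P[2]-P[3])/2; w=(P[0]+P[3]-P[1]-P[2])/2
print(P.mean(0),np.linalg.norm(e),np.linalg.norm(w),np.arctan2(e[1],e[0]),np.arctan2(-w[0],w[1]))
print('ins',pix2z('top',*f(376,301),.05,ci))
print('green',pix2z('top',*f(421,316),.045,ci))
F=latch(.5775,-.113,.11)
H=tool(F,[0,0,.2],ang=-np.pi/2);print(H.round(3)); rows(now(),H,mm=55,deg=10.2)
E
```

```text
[ 0.57530158 -0.11164909] 0.10644440028638233 0.04273557801301445 0.10812939251018079 0.14519173062309043
ins [ 0.59023761 -0.06128621  0.05      ]
green [ 0.57474321 -0.10976255  0.045     ]
[[ 0.     0.994  0.11   0.578]
 [ 0.     0.11  -0.994 -0.113]
 [-1.     0.     0.     0.2  ]
 [ 0.     0.     0.     1.   ]]
9 rows: dx -2.6 dy -38.6 dz 16.7 | ax 0.1708 ay -0.0187 az 0.0180
```

>>> carry_out:
  series:
    - {"ax":0.1708,"ay":-0.0187,"az":0.018,"dx":-2.6,"dy":-38.6,"dz":16.7,"grip":0.3}
    - {"ax":0.1708,"ay":-0.0187,"az":0.018,"dx":-2.6,"dy":-38.6,"dz":16.7,"grip":0.3}
    - {"ax":0.1708,"ay":-0.0187,"az":0.018,"dx":-2.6,"dy":-38.6,"dz":16.7,"grip":0.3}
    - {"ax":0.1708,"ay":-0.0187,"az":0.018,"dx":-2.6,"dy":-38.6,"dz":16.7,"grip":0.3}
    - {"ax":0.1708,"ay":-0.0187,"az":0.018,"dx":-2.6,"dy":-38.6,"dz":16.7,"grip":0.3}
    - {"ax":0.1708,"ay":-0.0187,"az":0.018,"dx":-2.6,"dy":-38.6,"dz":16.7,"grip":0.3}
    - {"ax":0.1708,"ay":-0.0187,"az":0.018,"dx":-2.6,"dy":-38.6,"dz":16.7,"grip":0.3}
    - {"ax":0.1708,"ay":-0.0187,"az":0.018,"dx":-2.6,"dy":-38.6,"dz":16.7,"grip":0.3}
    - {"ax":0.1708,"ay":-0.0187,"az":0.018,"dx":-2.6,"dy":-38.6,"dz":16.7,"grip":0.3}
    - {"ax":0,"ay":0,"az":0,"dx":0,"dy":0,"dz":0,"grip":0.3}
    - {"ax":0,"ay":0,"az":0,"dx":0,"dy":0,"dz":0,"grip":0.3}

```text
t: 11.82
tcp_pos: [0.5778, -0.112, 0.201]
eef_rot: [1.128, 1.261, -1.125]
wrist_force: [0.0, 0.0, -0.0]
opening: 0.0616
```

```bash
python3 -c "
from h import *
save('w6','wrist'); print(now().round(4)); st(); save('t6','top')"
```

```text
[[ 9.000e-04  9.937e-01  1.123e-01  5.782e-01]
 [ 1.700e-03  1.123e-01 -9.937e-01 -1.118e-01]
 [-1.000e+00  1.100e-03 -1.600e-03  2.011e-01]
 [ 0.000e+00  0.000e+00  0.000e+00  1.000e+00]]
tray tcp [-143.2 -272.3  150.1] f tray [-0.   0.4  0.1] open 61.6 t 11.88
```

View pics/w6.png

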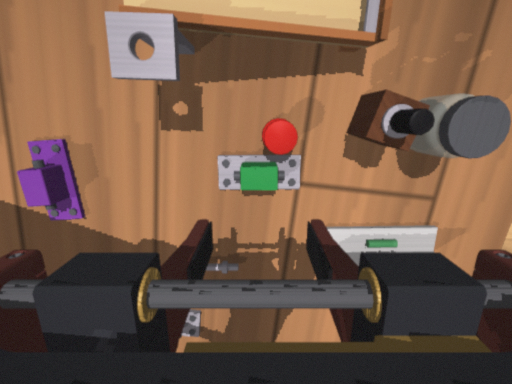

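View pics/t6.png

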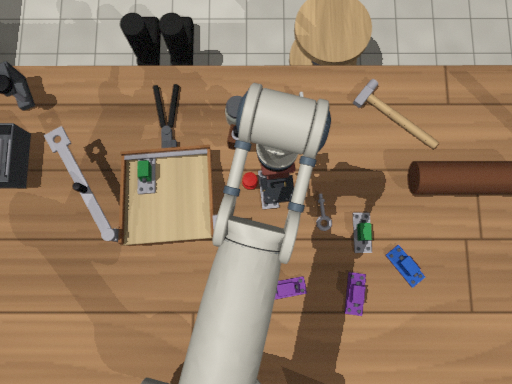

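>>> carry_out:
  series:
    - {"ax":0,"ay":0,"az":0,"dx":50,"dy":0,"dz":-2,"grip":0.3}
    - {"ax":0,"ay":0,"az":0,"dx":50,"dy":0,"dz":0,"grip":0.3}
    - {"ax":0,"ay":0,"az":0,"dx":40,"dy":0,"dz":0,"grip":0.3}
    - {"ax":0,"ay":0,"az":0,"dx":30,"dy":0,"dz":0,"grip":0.3}
    - {"ax":0,"ay":0,"az":0,"dx":17.5,"dy":0,"dz":0,"grip":0.3}
    - {"ax":0,"ay":0,"az":0,"dx":0,"dy":0,"dz":0,"grip":0.3}
    - {"ax":0,"ay":0,"az":0,"dx":0,"dy":0,"dz":0,"grip":1}
    - {"ax":0,"ay":0,"az":0,"dx":0,"dy":0,"dz":0,"grip":1}
    - {"ax":0,"ay":0,"az":0,"dx":0,"dy":0,"dz":0,"grip":1}
    - {"ax":0,"ay":0,"az":0,"dx":0,"dy":0,"dz":0,"grip":1}

```text
t: 13.18
tcp_pos: [0.5791, -0.1106, 0.0167]
eef_rot: [1.13, 1.256, -1.124]
wrist_force: [-1.6, 0.8, 6.3]
opening: 0.0458
```

>>> carry_out:
  series:
    - {"ax":0,"ay":0,"az":0,"dx":-10,"dy":0,"dz":0,"grip":1}
    - {"ax":0,"ay":0,"az":0,"dx":-30,"dy":0,"dz":0,"grip":1}
    - {"ax":0,"ay":0,"az":0,"dx":-50,"dy":0,"dz":0,"grip":1}
    - {"ax":0,"ay":0,"az":0,"dx":-50,"dy":0,"dz":0,"grip":1}
    - {"ax":0,"ay":0,"az":0,"dx":-50,"dy":0,"dz":0,"grip":1}
    - {"ax":0,"ay":0,"az":0,"dx":0,"dy":0,"dz":0,"grip":1}

```text
t: 13.92
tcp_pos: [0.5794, -0.1109, 0.2106]
eef_rot: [1.131, 1.25, -1.12]
wrist_force: [0.6, 0.7, -2.9]
opening: 0.0457
```

```bash
python3 -c "
from h import *
save('w7','wrist'); print(now().round(4)); st(); 
H=tool(trayT(-.1,0.0),[0,0,.1],ang=-np.pi/2)
rows(now(),H)"
```

```text
[[ 6.500e-03  9.939e-01  1.102e-01  5.785e-01]
 [-2.000e-04  1.102e-01 -9.939e-01 -1.107e-01]
 [-1.000e+00  6.500e-03  9.000e-04  2.070e-01]
 [ 0.000e+00  0.000e+00  0.000e+00  1.000e+00]]
tray tcp [-144.  -271.2  155.9] f tray [ 0.5 -0.2 -2.7] open 45.9 t 13.97
6 rows: dx 10.1 dy 6.8 dz -45.1 | ax 0.0045 ay 0.0006 az -0.0360
```

View pics/w7.png

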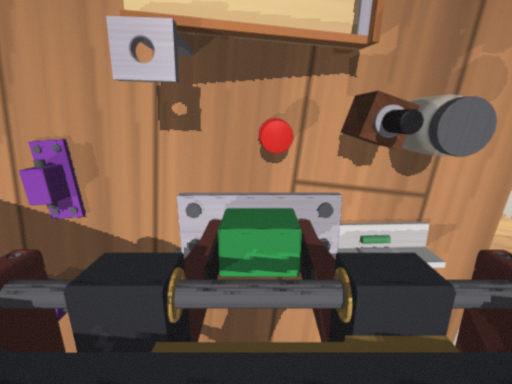

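>>> carry_out:
  series:
    - {"ax":0.0045,"ay":0.0006,"az":-0.036,"dx":10.1,"dy":6.8,"dz":-45.1,"grip":1}
    - {"ax":0.0045,"ay":0.0006,"az":-0.036,"dx":10.1,"dy":6.8,"dz":-45.1,"grip":1}
    - {"ax":0.0045,"ay":0.0006,"az":-0.036,"dx":10.1,"dy":6.8,"dz":-45.1,"grip":1}
    - {"ax":0.0045,"ay":0.0006,"az":-0.036,"dx":10.1,"dy":6.8,"dz":-45.1,"grip":1}
    - {"ax":0.0045,"ay":0.0006,"az":-0.036,"dx":10.1,"dy":6.8,"dz":-45.1,"grip":1}
    - {"ax":0.0045,"ay":0.0006,"az":-0.036,"dx":10.1,"dy":6.8,"dz":-45.1,"grip":1}
    - {"ax":0,"ay":0,"az":0,"dx":0,"dy":0,"dz":0,"grip":1}
    - {"ax":0,"ay":0,"az":0,"dx":0,"dy":0,"dz":0,"grip":1}

```text
t: 14.98
tcp_pos: [0.5854, 0.1619, 0.1392]
eef_rot: [1.03, 1.398, -1.306]
wrist_force: [0.1, -0.8, -1.3]
opening: 0.0458
```

```bash
python3 -c "
from h import *
save('w8','wrist');st(); 
H=tool(trayT(-.1,0.0),[0,0,.03],ang=-np.pi/2)
rows(now(),H)"
```

```text
tray tcp [-101.1   -0.6   96.8] f tray [ 0.7 -0.5 -1.4] open 45.9 t 15.03
2 rows: dx 33.4 dy 0.7 dz -0.3 | ax -0.0001 ay -0.0003 az 0.0029
```

View pics/w8.png

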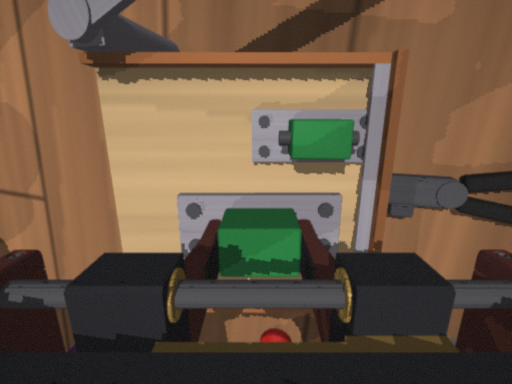

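>>> carry_out:
  series:
    - {"ax":0,"ay":0,"az":0.003,"dx":36,"dy":0.6,"dz":0,"grip":1}
    - {"ax":0,"ay":0,"az":0.003,"dx":32,"dy":0.6,"dz":0,"grip":1}
    - {"ax":0,"ay":0,"az":0,"dx":4,"dy":0,"dz":0,"grip":1}
    - {"ax":0,"ay":0,"az":0,"dx":2,"dy":0,"dz":0,"grip":1}
    - {"ax":0,"ay":0,"az":0,"dx":0,"dy":0,"dz":0,"grip":1}

```text
t: 15.65
tcp_pos: [0.5727, 0.1611, 0.0705]
eef_rot: [1.039, 1.39, -1.298]
wrist_force: [1.0, 1.2, -2.4]
opening: 0.0456
```

```bash
python3 -c "
from h import *
st()"
```

```text
tray tcp [-99.3   0.1  25.9] f tray [ 1.6  1.1 -2.2] open 45.6 t 15.65
```

>>> carry_out:
  series:
    - {"ax":0,"ay":0,"az":0,"dx":3,"dy":0,"dz":0,"grip":1}
    - {"ax":0,"ay":0,"az":0,"dx":1.5,"dy":0,"dz":0,"grip":1}
    - {"ax":0,"ay":0,"az":0,"dx":0,"dy":0,"dz":0,"grip":1}

```text
t: 16.02
tcp_pos: [0.572, 0.1613, 0.0672]
eef_rot: [1.039, 1.39, -1.296]
wrist_force: [2.0, -0.1, 6.5]
opening: 0.0459
```

```bash
python3 -c "
from h import *
st()"
```

```text
tray tcp [-99.2   0.4  22.5] f tray [ 0.6 -0.3  6.7] open 45.9 t 16.02
```

>>> carry_out:
  series:
    - {"ax":0,"ay":0,"az":0,"dx":0,"dy":12,"dz":0,"grip":1}
    - {"ax":0,"ay":0,"az":0,"dx":0,"dy":12,"dz":0,"grip":1}
    - {"ax":0,"ay":0,"az":0,"dx":0,"dy":10,"dz":0,"grip":1}
    - {"ax":0,"ay":0,"az":0,"dx":0,"dy":4,"dz":0,"grip":1}
    - {"ax":0,"ay":0,"az":0,"dx":0,"dy":3,"dz":0,"grip":1}
    - {"ax":0,"ay":0,"az":0,"dx":0,"dy":0,"dz":0,"grip":1}

```text
t: 16.77
tcp_pos: [0.6118, 0.1649, 0.0586]
eef_rot: [1.038, 1.391, -1.297]
wrist_force: [-0.2, 0.5, 8.5]
opening: 0.046
```

```bash
python3 -c "
from h import *
st()"
```

```text
tray tcp [-58.4   0.7  22.4] f tray [-1.9  0.6  8.3] open 46.0 t 16.77
```

>>> carry_out:
  series:
    - {"ax":0,"ay":0,"az":0,"dx":0,"dy":2,"dz":0,"grip":1}
    - {"ax":0,"ay":0,"az":0,"dx":0,"dy":0,"dz":0,"grip":1}

```text
t: 17.02
tcp_pos: [0.6135, 0.1651, 0.0582]
eef_rot: [1.038, 1.391, -1.297]
wrist_force: [-1.6, -0.1, 8.8]
opening: 0.0462
```

```bash
python3 -c "
from h import *
st()"
```

```text
tray tcp [-56.6   0.7  22.4] f tray [-3.4  0.1  8.3] open 46.2 t 17.02
```

>>> carry_out:
  series:
    - {"ax":0,"ay":0,"az":0,"dx":0,"dy":2,"dz":0,"grip":1}
    - {"ax":0,"ay":0,"az":0,"dx":0,"dy":0,"dz":0,"grip":1}

```text
t: 17.27
tcp_pos: [0.6155, 0.1652, 0.0578]
eef_rot: [1.038, 1.391, -1.297]
wrist_force: [-2.0, 1.3, 9.1]
opening: 0.0457
```

```bash
python3 -c "
from h import *
st()"
```

```text
tray tcp [-54.6   0.7  22.5] f tray [-3.7  1.5  8.5] open 45.7 t 17.27
```

>>> carry_out:
  series:
    - {"ax":0,"ay":0,"az":0,"dx":0,"dy":2,"dz":0,"grip":1}
    - {"ax":0,"ay":0,"az":0,"dx":0,"dy":0,"dz":0,"grip":1}

```text
t: 17.52
tcp_pos: [0.6162, 0.1653, 0.0577]
eef_rot: [1.036, 1.393, -1.3]
wrist_force: [-8.2, -0.5, 11.4]
opening: 0.0458
```

```bash
python3 -c "
from h import *
st()"
```

```text
tray tcp [-53.9   0.7  22.5] f tray [-10.4   0.1   9.4] open 45.8 t 17.52
```

>>> carry_out:
  series:
    - {"ax":0,"ay":0,"az":0,"dx":0,"dy":2,"dz":0,"grip":1}
    - {"ax":0,"ay":0,"az":0,"dx":0,"dy":0,"dz":0,"grip":1}

```text
t: 17.77
tcp_pos: [0.6163, 0.1654, 0.0578]
eef_rot: [1.033, 1.396, -1.303]
wrist_force: [-14.6, -2.6, 15.4]
opening: 0.0455
```

```bash
python3 -c "
from h import *
st()"
```

```text
tray tcp [-53.8   0.8  22.6] f tray [-17.7  -1.3  12. ] open 45.5 t 17.77
```

>>> carry_out:
  series:
    - {"ax":0,"ay":0,"az":0,"dx":0,"dy":-3,"dz":0,"grip":1}
    - {"ax":0,"ay":0,"az":0,"dx":0,"dy":0,"dz":0,"grip":0.41}
    - {"ax":0,"ay":0,"az":0,"dx":0,"dy":0,"dz":0,"grip":0.41}
    - {"ax":0,"ay":0,"az":0,"dx":-4,"dy":0,"dz":0,"grip":0.41}
    - {"ax":0,"ay":0,"az":0,"dx":-20,"dy":0,"dz":0,"grip":0.41}
    - {"ax":0,"ay":0,"az":0,"dx":-50,"dy":0,"dz":0,"grip":0.41}
    - {"ax":0,"ay":0,"az":0,"dx":-50,"dy":0,"dz":0,"grip":0.41}
    - {"ax":0,"ay":0,"az":0,"dx":-10,"dy":0,"dz":0,"grip":0.41}
    - {"ax":0,"ay":0,"az":0,"dx":0,"dy":0,"dz":0,"grip":0.41}

```text
t: 18.9
tcp_pos: [0.6436, 0.1671, 0.186]
eef_rot: [1.037, 1.392, -1.299]
wrist_force: [-0.1, 0.8, 0.1]
opening: 0.0517
```

```bash
python3 -c "
from h import *
st();save('w9','wrist');save('t9','top')
H=tool(latch(.45,-.36,.003),[0,0,.2])
rows(now(),H,mm=60,deg=10.2)"
```

```text
tray tcp [-53.7   0.2 153.7] f tray [-0.1  0.8  0.1] open 51.7 t 18.9
10 rows: dx 4.0 dy -55.0 dz 27.6 | ax -0.1484 ay -0.0158 az 0.0170
```

View pics/w9.png

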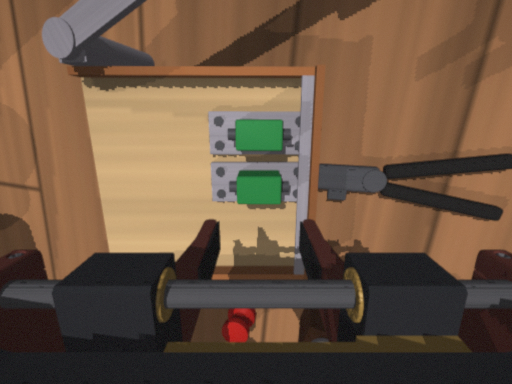

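View pics/t9.png

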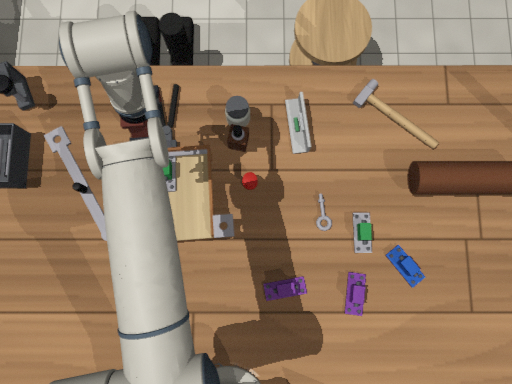

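```bash
python3 -c "
from h import *
H=tool(latch(.4534,-.3664,.003),[0,0,.2],ang=-np.pi/2)
rows(now(),H,mm=55,deg=10.2)"
```

```text
11 rows: dx 0.8 dy -19.5 dz 47.6 | ax 0.0073 ay 0.0007 az 0.0192
```

>>> carry_out:
  series:
    - {"ax":0.0073,"ay":0.0007,"az":0.0192,"dx":0.8,"dy":-19.5,"dz":47.6,"grip":0.3}
    - {"ax":0.0073,"ay":0.0007,"az":0.0192,"dx":0.8,"dy":-19.5,"dz":47.6,"grip":0.3}
    - {"ax":0.0073,"ay":0.0007,"az":0.0192,"dx":0.8,"dy":-19.5,"dz":47.6,"grip":0.3}
    - {"ax":0.0073,"ay":0.0007,"az":0.0192,"dx":0.8,"dy":-19.5,"dz":47.6,"grip":0.3}
    - {"ax":0.0073,"ay":0.0007,"az":0.0192,"dx":0.8,"dy":-19.5,"dz":47.6,"grip":0.3}
    - {"ax":0.0073,"ay":0.0007,"az":0.0192,"dx":0.8,"dy":-19.5,"dz":47.6,"grip":0.3}
    - {"ax":0.0073,"ay":0.0007,"az":0.0192,"dx":0.8,"dy":-19.5,"dz":47.6,"grip":0.3}
    - {"ax":0.0073,"ay":0.0007,"az":0.0192,"dx":0.8,"dy":-19.5,"dz":47.6,"grip":0.3}
    - {"ax":0.0073,"ay":0.0007,"az":0.0192,"dx":0.8,"dy":-19.5,"dz":47.6,"grip":0.3}
    - {"ax":0.0073,"ay":0.0007,"az":0.0192,"dx":0.8,"dy":-19.5,"dz":47.6,"grip":0.3}
    - {"ax":0.0073,"ay":0.0007,"az":0.0192,"dx":0.8,"dy":-19.5,"dz":47.6,"grip":0.3}
    - {"ax":0,"ay":0,"az":0,"dx":0,"dy":0,"dz":0,"grip":0.3}

```text
t: 20.5
tcp_pos: [0.4515, -0.3679, 0.1984]
eef_rot: [1.213, 1.21, -1.209]
wrist_force: [-0.2, 0.6, -0.8]
opening: 0.0616
```

```bash
python3 -c "
from h import *
save('w10','wrist');print(now().round(4));st()
save('t10','top')"
```

```text
[[ 9.000e-04  1.000e+00 -3.000e-04  4.526e-01]
 [ 3.700e-03 -3.000e-04 -1.000e+00 -3.662e-01]
 [-1.000e+00  9.000e-04 -3.700e-03  1.988e-01]
 [ 0.000e+00  0.000e+00  0.000e+00  1.000e+00]]
tray tcp [-285.7 -515.5  117.5] f tray [ 0.7  1.  -0.2] open 61.3 t 20.55
```

View pics/w10.png

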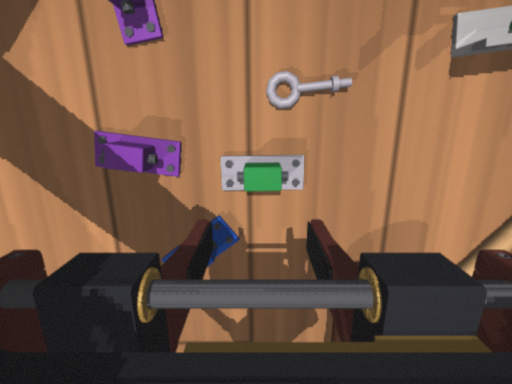

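View pics/t10.png

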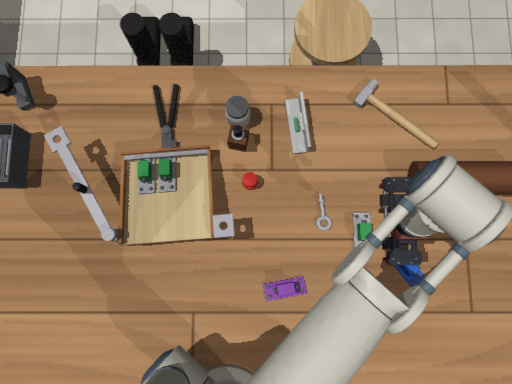

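```bash
python3 -c "
from h import *
ci=cam('wrist')
for p in [(220,217),(238,237),(263,172)]: print(pix2z('wrist',*p,.008,ci).round(4))
ci=cam('top')
for p in [(386,253),(397,246),(424,279),(413,286)]: print(pix2z('top',*p,.008,ci).round(4))"
```

```text
[ 0.3976 -0.4259  0.008 ]
[ 0.4222 -0.4563  0.008 ]
[ 0.4573 -0.3619  0.008 ]
[ 0.397  -0.4294  0.008 ]
[ 0.4159 -0.4603  0.008 ]
[ 0.3278 -0.5277  0.008 ]
[ 0.3094 -0.497   0.008 ]
```

>>> carry_out:
  series:
    - {"ax":0,"ay":0,"az":0,"dx":50,"dy":2,"dz":-2,"grip":0.3}
    - {"ax":0,"ay":0,"az":0,"dx":50,"dy":0,"dz":0,"grip":0.3}
    - {"ax":0,"ay":0,"az":0,"dx":40,"dy":0,"dz":0,"grip":0.3}
    - {"ax":0,"ay":0,"az":0,"dx":30,"dy":0,"dz":0,"grip":0.3}
    - {"ax":0,"ay":0,"az":0,"dx":14,"dy":0,"dz":0,"grip":0.3}
    - {"ax":0,"ay":0,"az":0,"dx":0,"dy":0,"dz":0,"grip":0.3}
    - {"ax":0,"ay":0,"az":0,"dx":0,"dy":0,"dz":0,"grip":1}
    - {"ax":0,"ay":0,"az":0,"dx":0,"dy":0,"dz":0,"grip":1}
    - {"ax":0,"ay":0,"az":0,"dx":0,"dy":0,"dz":0,"grip":1}
    - {"ax":0,"ay":0,"az":0,"dx":0,"dy":0,"dz":0,"grip":1}

```text
t: 21.85
tcp_pos: [0.4574, -0.3642, 0.0191]
eef_rot: [1.209, 1.206, -1.204]
wrist_force: [-0.6, 1.3, 6.3]
opening: 0.0456
```

>>> carry_out:
  series:
    - {"ax":0,"ay":0,"az":0,"dx":-10,"dy":0,"dz":0,"grip":1}
    - {"ax":0,"ay":0,"az":0,"dx":-30,"dy":0,"dz":0,"grip":1}
    - {"ax":0,"ay":0,"az":0,"dx":-50,"dy":0,"dz":0,"grip":1}
    - {"ax":0,"ay":0,"az":0,"dx":-50,"dy":0,"dz":0,"grip":1}
    - {"ax":0,"ay":0,"az":0,"dx":-50,"dy":0,"dz":0,"grip":1}
    - {"ax":0,"ay":0,"az":0,"dx":0,"dy":0,"dz":0,"grip":1}

```text
t: 22.6
tcp_pos: [0.4575, -0.365, 0.2132]
eef_rot: [1.208, 1.198, -1.202]
wrist_force: [0.8, -0.4, -2.8]
opening: 0.0456
```

```bash
python3 -c "
from h import *
save('w11','wrist'); print(now().round(4)); st(); 
H=tool(trayT(-.1,-.056),[0,0,.1],ang=-np.pi/2)
rows(now(),H)"
```

```text
[[ 0.007   1.      0.0027  0.4568]
 [-0.002   0.0027 -1.     -0.3643]
 [-1.      0.007   0.002   0.2095]
 [ 0.      0.      0.      1.    ]]
tray tcp [-283.8 -513.9  128.8] f tray [ 0.3 -0.  -2.6] open 46.1 t 22.65
10 rows: dx 5.1 dy 15.9 dz -46.5 | ax -0.0080 ay -0.0006 az -0.0216
```

View pics/w11.png

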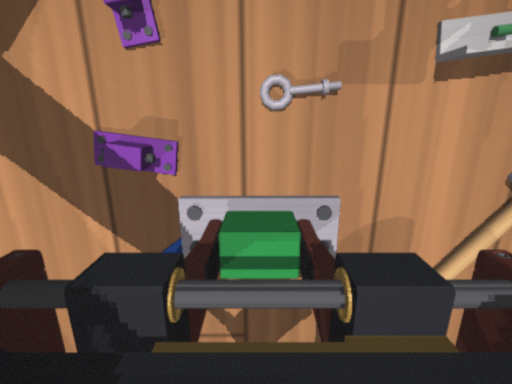

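>>> carry_out:
  series:
    - {"ax":-0.008,"ay":0,"az":-0.0216,"dx":5.1,"dy":15.9,"dz":-46.5,"grip":1}
    - {"ax":-0.008,"ay":0,"az":-0.0216,"dx":5.1,"dy":15.9,"dz":-46.5,"grip":1}
    - {"ax":-0.008,"ay":0,"az":-0.0216,"dx":5.1,"dy":15.9,"dz":-46.5,"grip":1}
    - {"ax":-0.008,"ay":0,"az":-0.0216,"dx":5.1,"dy":15.9,"dz":-46.5,"grip":1}
    - {"ax":-0.008,"ay":0,"az":-0.0216,"dx":5.1,"dy":15.9,"dz":-46.5,"grip":1}
    - {"ax":-0.008,"ay":0,"az":-0.0216,"dx":5.1,"dy":15.9,"dz":-46.5,"grip":1}
    - {"ax":-0.008,"ay":0,"az":-0.0216,"dx":5.1,"dy":15.9,"dz":-46.5,"grip":1}
    - {"ax":-0.008,"ay":0,"az":-0.0216,"dx":5.1,"dy":15.9,"dz":-46.5,"grip":1}
    - {"ax":-0.008,"ay":0,"az":-0.0216,"dx":5.1,"dy":15.9,"dz":-46.5,"grip":1}
    - {"ax":-0.008,"ay":0,"az":-0.0216,"dx":5.1,"dy":15.9,"dz":-46.5,"grip":1}
    - {"ax":0,"ay":0,"az":0,"dx":0,"dy":0,"dz":0,"grip":1}
    - {"ax":0,"ay":0,"az":0,"dx":0,"dy":0,"dz":0,"grip":1}

```text
t: 24.15
tcp_pos: [0.5905, 0.1064, 0.1411]
eef_rot: [1.037, 1.403, -1.302]
wrist_force: [-0.4, -0.4, -1.8]
opening: 0.0457
```

```bash
python3 -c "
from h import *
save('w12','wrist');st(); 
H=tool(trayT(-.1,-.056),[0,0,.03],ang=-np.pi/2)
rows(now(),H)"
```

```text
tray tcp [-101.   -56.4   98.6] f tray [ 0.5  1.  -2.5] open 46.1 t 24.2
2 rows: dx 34.3 dy 0.6 dz 0.0 | ax 0.0001 ay -0.0043 az 0.0023
```

View pics/w12.png

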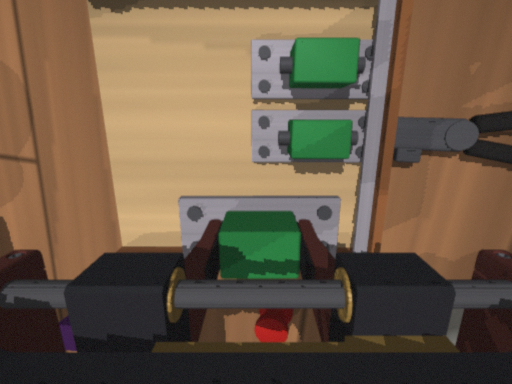

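>>> carry_out:
  series:
    - {"ax":0,"ay":-0.004,"az":0.002,"dx":36,"dy":0.6,"dz":0,"grip":1}
    - {"ax":0,"ay":-0.004,"az":0.002,"dx":32,"dy":0.6,"dz":0,"grip":1}
    - {"ax":0,"ay":0,"az":0,"dx":4,"dy":0,"dz":0,"grip":1}
    - {"ax":0,"ay":0,"az":0,"dx":1.5,"dy":0,"dz":0,"grip":1}
    - {"ax":0,"ay":0,"az":0,"dx":0,"dy":0,"dz":0,"grip":1}

```text
t: 24.82
tcp_pos: [0.5779, 0.1058, 0.0727]
eef_rot: [1.038, 1.391, -1.298]
wrist_force: [0.6, 0.6, -3.0]
opening: 0.0458
```

```bash
python3 -c "
from h import *
st()"
```

```text
tray tcp [-99.2 -55.4  28.2] f tray [ 1.3  0.6 -2.8] open 45.8 t 24.82
```

>>> carry_out:
  series:
    - {"ax":0,"ay":0,"az":0,"dx":1.5,"dy":0,"dz":0,"grip":1}
    - {"ax":0,"ay":0,"az":0,"dx":0,"dy":0,"dz":0,"grip":1}

```text
t: 25.08
tcp_pos: [0.577, 0.1062, 0.07]
eef_rot: [1.036, 1.392, -1.299]
wrist_force: [-0.0, -0.1, -3.3]
opening: 0.0456
```

```bash
python3 -c "
from h import *
st()"
```

```text
tray tcp [-99.5 -55.   25.4] f tray [ 0.6 -0.1 -3.2] open 45.6 t 25.07
```

>>> carry_out:
  series:
    - {"ax":0,"ay":0,"az":0,"dx":1.5,"dy":0,"dz":0,"grip":1}
    - {"ax":0,"ay":0,"az":0,"dx":0,"dy":0,"dz":0,"grip":1}

```text
t: 25.32
tcp_pos: [0.5769, 0.1062, 0.0696]
eef_rot: [1.037, 1.392, -1.298]
wrist_force: [1.5, 0.4, 5.0]
opening: 0.0464
```

```bash
python3 -c "
from h import *
st()"
```

```text
tray tcp [-99.4 -55.   24.9] f tray [0.5 0.2 5.2] open 46.4 t 25.32
```

>>> carry_out:
  series:
    - {"ax":0,"ay":0,"az":0,"dx":0,"dy":12,"dz":0,"grip":1}
    - {"ax":0,"ay":0,"az":0,"dx":0,"dy":12,"dz":0,"grip":1}
    - {"ax":0,"ay":0,"az":0,"dx":0,"dy":10,"dz":0,"grip":1}
    - {"ax":0,"ay":0,"az":0,"dx":0,"dy":5,"dz":0,"grip":1}
    - {"ax":0,"ay":0,"az":0,"dx":0,"dy":4,"dz":0,"grip":1}
    - {"ax":0,"ay":0,"az":0,"dx":0,"dy":0,"dz":0,"grip":1}

```text
t: 26.08
tcp_pos: [0.6189, 0.1097, 0.0606]
eef_rot: [1.036, 1.392, -1.299]
wrist_force: [-1.3, -0.1, 8.0]
opening: 0.0458
```

```bash
python3 -c "
from h import *
st()"
```

```text
tray tcp [-56.4 -55.   24.9] f tray [-3.   0.   7.5] open 45.8 t 26.07
```

>>> carry_out:
  series:
    - {"ax":0,"ay":0,"az":0,"dx":0,"dy":2,"dz":0,"grip":1}
    - {"ax":0,"ay":0,"az":0,"dx":0,"dy":0,"dz":0,"grip":1}

```text
t: 26.32
tcp_pos: [0.6205, 0.1098, 0.0602]
eef_rot: [1.036, 1.393, -1.3]
wrist_force: [-2.6, -0.5, 7.9]
opening: 0.0462
```

```bash
python3 -c "
from h import *
st()"
```

```text
tray tcp [-54.7 -55.   24.9] f tray [-4.2 -0.3  7.1] open 46.2 t 26.32
```

>>> carry_out:
  series:
    - {"ax":0,"ay":0,"az":0,"dx":0,"dy":2,"dz":0,"grip":1}
    - {"ax":0,"ay":0,"az":0,"dx":0,"dy":0,"dz":0,"grip":1}

```text
t: 26.58
tcp_pos: [0.6212, 0.1099, 0.0601]
eef_rot: [1.034, 1.395, -1.302]
wrist_force: [-9.8, -2.1, 10.2]
opening: 0.0459
```

```bash
python3 -c "
from h import *
st()"
```

```text
tray tcp [-54.  -54.9  24.9] f tray [-11.9  -1.2   7.9] open 45.9 t 26.57
```

>>> carry_out:
  series:
    - {"ax":0,"ay":0,"az":0,"dx":0,"dy":2,"dz":0,"grip":1}
    - {"ax":0,"ay":0,"az":0,"dx":0,"dy":0,"dz":0,"grip":1}

```text
t: 26.82
tcp_pos: [0.6213, 0.1099, 0.0602]
eef_rot: [1.031, 1.398, -1.305]
wrist_force: [-16.6, -1.5, 15.0]
opening: 0.046
```

```bash
python3 -c "
from h import *
st()"
```

```text
tray tcp [-53.9 -54.9  25. ] f tray [-19.4  -0.1  11.2] open 46.0 t 26.82
```

>>> carry_out:
  series:
    - {"ax":0,"ay":0,"az":0,"dx":0,"dy":-3,"dz":0,"grip":1}
    - {"ax":0,"ay":0,"az":0,"dx":0,"dy":0,"dz":0,"grip":0.41}
    - {"ax":0,"ay":0,"az":0,"dx":0,"dy":0,"dz":0,"grip":0.41}
    - {"ax":0,"ay":0,"az":0,"dx":-4,"dy":0,"dz":0,"grip":0.41}
    - {"ax":0,"ay":0,"az":0,"dx":-20,"dy":0,"dz":0,"grip":0.41}
    - {"ax":0,"ay":0,"az":0,"dx":-50,"dy":0,"dz":0,"grip":0.41}
    - {"ax":0,"ay":0,"az":0,"dx":-50,"dy":0,"dz":0,"grip":0.41}
    - {"ax":0,"ay":0,"az":0,"dx":-20,"dy":0,"dz":0,"grip":0.41}
    - {"ax":0,"ay":0,"az":0,"dx":0,"dy":-50,"dz":0,"grip":0.41}
    - {"ax":0,"ay":0,"az":0,"dx":0,"dy":-50,"dz":0,"grip":0.41}
    - {"ax":0,"ay":0,"az":0,"dx":0,"dy":0,"dz":0,"grip":0.41}

```text
t: 28.2
tcp_pos: [0.5515, 0.104, 0.2218]
eef_rot: [1.036, 1.392, -1.298]
wrist_force: [0.1, 0.2, 0.3]
opening: 0.0516
```

```bash
python3 -c "
from h import *
st();save('w13','wrist');save('t13','top');save('s13','side');crop('s13',130,80,330,230,3.8,'c13')"
```

```text
tray tcp [-156.   -55.1  168.5] f tray [0.1 0.2 0.3] open 51.6 t 28.2
```

View pics/w13.png

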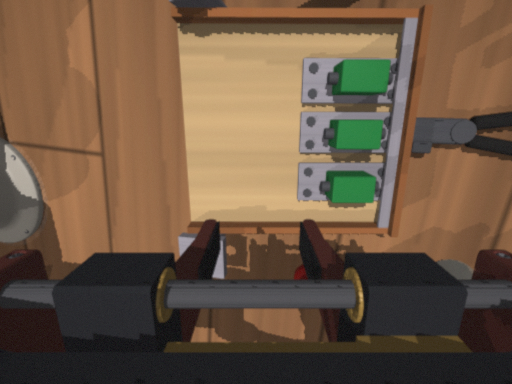

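View pics/c13.png

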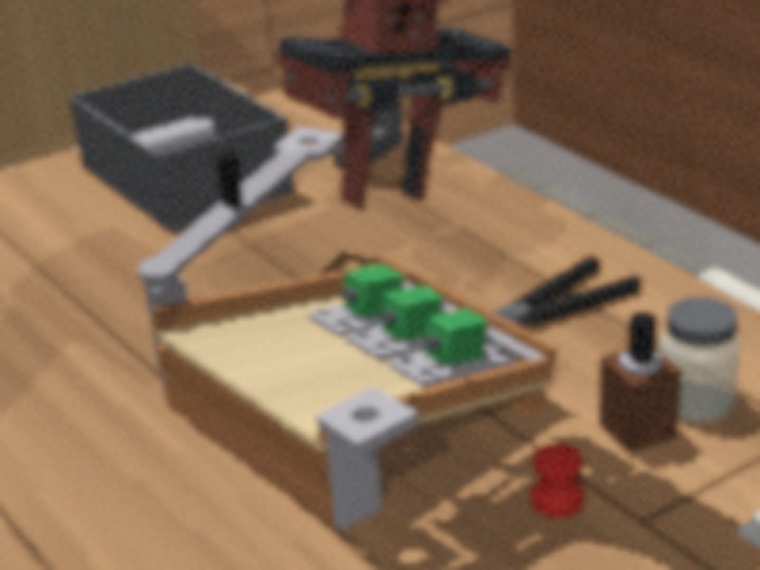

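```bash
python3 -c "
from h import *
H=tool(latch(.5515,.354,.54),[0,0,.26]);print(H.round(3))
rows(now(),H,mm=60,deg=9.9)"
```

```text
[[ 0.    -0.514  0.858  0.552]
 [ 0.     0.858  0.514  0.354]
 [-1.     0.     0.     0.26 ]
 [ 0.     0.     0.     1.   ]]
12 rows: dx -5.1 dy 20.5 dz -13.6 | ax -0.1682 ay -0.0175 az 0.0108
```

>>> carry_out:
  series:
    - {"ax":-0.1682,"ay":-0.0175,"az":0.0108,"dx":-5.1,"dy":20.5,"dz":-13.6,"grip":0.41}
    - {"ax":-0.1682,"ay":-0.0175,"az":0.0108,"dx":-5.1,"dy":20.5,"dz":-13.6,"grip":0.41}
    - {"ax":-0.1682,"ay":-0.0175,"az":0.0108,"dx":-5.1,"dy":20.5,"dz":-13.6,"grip":0.41}
    - {"ax":-0.1682,"ay":-0.0175,"az":0.0108,"dx":-5.1,"dy":20.5,"dz":-13.6,"grip":0.41}
    - {"ax":-0.1682,"ay":-0.0175,"az":0.0108,"dx":-5.1,"dy":20.5,"dz":-13.6,"grip":0.41}
    - {"ax":-0.1682,"ay":-0.0175,"az":0.0108,"dx":-5.1,"dy":20.5,"dz":-13.6,"grip":0.41}
    - {"ax":-0.1682,"ay":-0.0175,"az":0.0108,"dx":-5.1,"dy":20.5,"dz":-13.6,"grip":0.41}
    - {"ax":-0.1682,"ay":-0.0175,"az":0.0108,"dx":-5.1,"dy":20.5,"dz":-13.6,"grip":0.41}
    - {"ax":-0.1682,"ay":-0.0175,"az":0.0108,"dx":-5.1,"dy":20.5,"dz":-13.6,"grip":0.41}
    - {"ax":-0.1682,"ay":-0.0175,"az":0.0108,"dx":-5.1,"dy":20.5,"dz":-13.6,"grip":0.41}
    - {"ax":-0.1682,"ay":-0.0175,"az":0.0108,"dx":-5.1,"dy":20.5,"dz":-13.6,"grip":0.41}
    - {"ax":-0.1682,"ay":-0.0175,"az":0.0108,"dx":-5.1,"dy":20.5,"dz":-13.6,"grip":0.41}

```text
t: 29.85
tcp_pos: [0.5516, 0.355, 0.2586]
eef_rot: [-0.427, 1.53, 0.428]
wrist_force: [-0.4, 0.3, 0.4]
opening: 0.0518
```

>>> carry_out:
  series:
    - {"ax":0,"ay":0,"az":0,"dx":0,"dy":0,"dz":0,"grip":0.41}

```text
t: 29.98
tcp_pos: [0.5511, 0.355, 0.2603]
eef_rot: [-0.423, 1.529, 0.424]
wrist_force: [0.0, -0.9, 0.1]
opening: 0.0519
```

```bash
python3 -c "
from h import *
save('w14','wrist');print(now().round(4));save('t14','top')
H=tool(latch(.5515,.354,.54),[0,0,.26]);rows(now(),H)"
```

```text
[[-8.000e-04 -5.118e-01  8.591e-01  5.517e-01]
 [-2.000e-04  8.591e-01  5.118e-01  3.541e-01]
 [-1.000e+00  2.000e-04 -8.000e-04  2.596e-01]
 [ 0.000e+00  0.000e+00  0.000e+00  1.000e+00]]
1 rows: dx -0.9 dy 0.6 dz -0.2 | ax -0.0036 ay -0.0016 az -0.0002
```

View pics/w14.png

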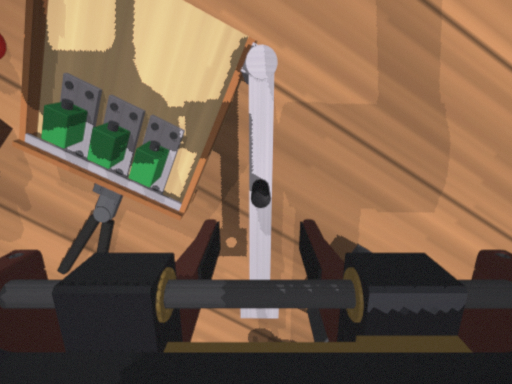

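View pics/t14.png

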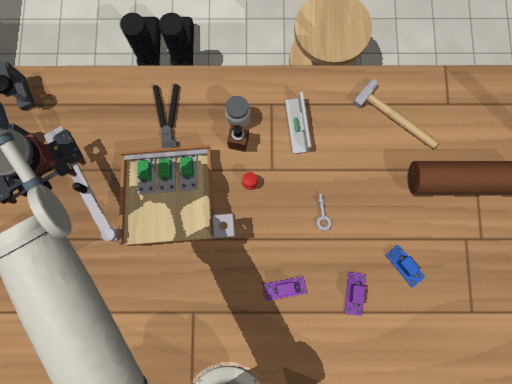

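```bash
python3 -c "
from h import *
crop('w14',210,20,310,240,3,'c14')
print(proj('wrist',[.5523,.3544,.173]),proj('wrist',[.5523,.3544,.123]),proj('wrist',[.4388,.2887,.123]))
for p in [(261,200)]: print(pix2z('wrist',*p,.173))
print(pix2z('wrist',261,62,.123))"
```

```text
[259.79618046 199.43038089] [259.66752554 186.628914  ] [261.23289245  60.91639317]
[0.55220051 0.3556912  0.173     ]
[0.43978067 0.28901109 0.123     ]
```

View pics/c14.png

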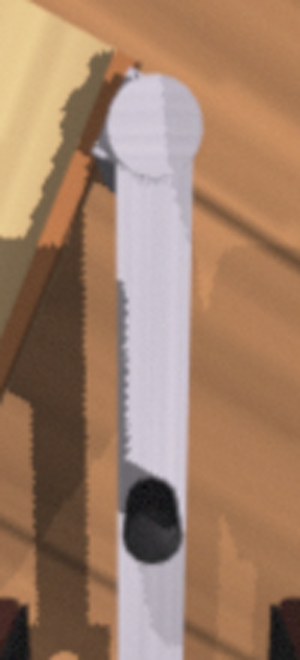

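>>> carry_out:
  series:
    - {"ax":0,"ay":0,"az":0,"dx":45,"dy":0,"dz":0,"grip":0.41}
    - {"ax":0,"ay":0,"az":0,"dx":45,"dy":0,"dz":0,"grip":0.41}
    - {"ax":0,"ay":0,"az":0,"dx":30,"dy":0,"dz":0,"grip":0.41}
    - {"ax":0,"ay":0,"az":0,"dx":0,"dy":0,"dz":0,"grip":0.41}
    - {"ax":0,"ay":0,"az":0,"dx":0,"dy":0,"dz":0,"grip":1}
    - {"ax":0,"ay":0,"az":0,"dx":0,"dy":0,"dz":0,"grip":1}
    - {"ax":0,"ay":0,"az":0,"dx":0,"dy":0,"dz":0,"grip":1}
    - {"ax":0,"ay":0,"az":0,"dx":0,"dy":0,"dz":0,"grip":1}
  grip_force: 15

```text
t: 31.08
tcp_pos: [0.5512, 0.3544, 0.1411]
eef_rot: [-0.422, 1.528, 0.425]
wrist_force: [-0.1, 0.9, 2.9]
opening: 0.0195
```

```bash
python3 - <<'E'
from h import *
T=now(); print(T.round(4)); st()
h=np.array([.4393,.2889]); v=T[:2,3]-h; print('r',np.linalg.norm(v),'bar world ang',np.arctan2(v[1],v[0]), 'theta',np.arctan2(v[1],v[0])+np.pi/2-.083)
# rotate about hinge by -a
def tgt(a):
    c=np.eye(4); c[:3,:3]=R.from_euler('Z',a).as_matrix(); P=np.eye(4);P[:2,3]=h; return P@c@np.linalg.inv(P)@T
rows(T,tgt(-1.0)); rows(T,tgt(-2.0),n=None)
E
```

```text
[[ 6.000e-04 -5.143e-01  8.576e-01  5.512e-01]
 [ 1.900e-03  8.576e-01  5.143e-01  3.544e-01]
 [-1.000e+00  1.300e-03  1.500e-03  1.411e-01]
 [ 0.000e+00  0.000e+00  0.000e+00  1.000e+00]]
tray tcp [-119.3  194.5   93.9] f tray [-0.6  0.9  2.8] open 19.5 t 31.07
r 0.1296174679022389 bar world ang 0.5293730196967245 theta 2.0171693464916207
7 rows: dx -0.0 dy -18.4 dz -1.5 | ax 0.1429 ay -0.0002 az -0.0002
13 rows: dx -0.0 dy -19.8 dz -1.7 | ax 0.1538 ay -0.0002 az -0.0002
```

>>> carry_out:
  series:
    - {"ax":0.143,"ay":0,"az":0,"dx":0,"dy":-18.4,"dz":-1.4,"grip":1}
    - {"ax":0.143,"ay":0,"az":0,"dx":0,"dy":-18.4,"dz":-1.4,"grip":1}
    - {"ax":0.143,"ay":0,"az":0,"dx":0,"dy":-18.4,"dz":-1.4,"grip":1}
    - {"ax":0.143,"ay":0,"az":0,"dx":0,"dy":-18.4,"dz":-1.4,"grip":1}
    - {"ax":0.143,"ay":0,"az":0,"dx":0,"dy":-18.4,"dz":-1.4,"grip":1}
    - {"ax":0.143,"ay":0,"az":0,"dx":0,"dy":-18.4,"dz":-1.4,"grip":1}
    - {"ax":0.143,"ay":0,"az":0,"dx":0,"dy":-18.4,"dz":-1.4,"grip":1}
    - {"ax":0,"ay":0,"az":0,"dx":0,"dy":0,"dz":0,"grip":1}

```text
t: 32.08
tcp_pos: [0.553, 0.2305, 0.1411]
eef_rot: [0.363, 1.545, -0.361]
wrist_force: [-9.5, 3.2, 5.9]
opening: 0.0198
```

```bash
cat > k.py <<'E'
from h import *
T=now(); st(); print(env.observe()['wrist_force'].round(1),T[:3,3].round(4))
h=np.array([.4393,.2889]); v=T[:2,3]-h; b=np.arctan2(v[1],v[0]); th=b+np.pi/2-.0845
print('r',np.linalg.norm(v),'theta',th,'tool yaw-bar',np.arctan2(T[1,1],T[0,1])-b-np.pi/2)
def tgt(a):
    c=np.eye(4); c[:3,:3]=R.from_euler('Z',a).as_matrix(); P=np.eye(4);P[:2,3]=h; return P@c@np.linalg.inv(P)@T
rows(T,tgt(-th))
E
python3 k.py
```

```text
tray tcp [-127.6   70.9   92.1] f tray [-10.2   4.    3.9] open 19.8 t 32.08
[-9.5  3.2  5.9] [0.553  0.2305 0.1411]
r 0.1277806810352245 theta 1.0116916200946358 tool yaw-bar 0.012889890482421285
7 rows: dx 0.0 dy -18.4 dz -1.6 | ax 0.1445 ay -0.0000 az 0.0007
```

>>> carry_out:
  series:
    - {"ax":0.1445,"ay":0,"az":0,"dx":0,"dy":-18.4,"dz":-2.6,"grip":1}
    - {"ax":0.1445,"ay":0,"az":0,"dx":0,"dy":-18.4,"dz":-1.6,"grip":1}
    - {"ax":0.1445,"ay":0,"az":0,"dx":0,"dy":-18.4,"dz":-1.6,"grip":1}
    - {"ax":0.1445,"ay":0,"az":0,"dx":0,"dy":-18.4,"dz":-1.6,"grip":1}
    - {"ax":0.1445,"ay":0,"az":0,"dx":0,"dy":-18.4,"dz":-1.6,"grip":1}
    - {"ax":0.1445,"ay":0,"az":0,"dx":0,"dy":-18.4,"dz":-1.6,"grip":1}
    - {"ax":0,"ay":0,"az":0,"dx":0,"dy":0,"dz":0,"grip":1}

```text
t: 32.95
tcp_pos: [0.4683, 0.1664, 0.1411]
eef_rot: [1.032, 1.318, -1.026]
wrist_force: [-3.5, 8.5, 2.1]
opening: 0.0198
```

```bash
python3 k.py
```

```text
tray tcp [-215.2   14.1   73.4] f tray [-3.1  8.7  1.5] open 19.8 t 32.95
[-3.5  8.5  2.1] [0.4683 0.1664 0.1411]
r 0.12588085542997152 theta 0.14822042285217574 tool yaw-bar 0.01046251185320135
1 rows: dx -0.0 dy -18.6 dz -1.6 | ax 0.1482 ay -0.0001 az 0.0007
```

```bash
python3 -c "
import numpy as np
P=np.array([(.5512,.3544),(.553,.2305),(.4683,.1664)])
A=np.c_[2*P,np.ones(3)];s=np.linalg.solve(A,(P**2).sum(1));print(s[:2],np.sqrt(s[2]+s[0]**2+s[1]**2))
"
```

```text
[0.44073626 0.29083212] 0.12744847472976406
```

>>> carry_out:
  series:
    - {"ax":0.07,"ay":0,"az":0,"dx":0,"dy":-9,"dz":-1,"grip":1}
    - {"ax":0.065,"ay":0,"az":0,"dx":0,"dy":-8.5,"dz":-0.6,"grip":1}
    - {"ax":0,"ay":0,"az":0,"dx":0,"dy":0,"dz":0,"grip":1}

```text
t: 33.33
tcp_pos: [0.4516, 0.1638, 0.1411]
eef_rot: [1.132, 1.261, -1.127]
wrist_force: [-2.0, 7.0, 2.5]
opening: 0.0198
```

```bash
python3 k.py; python3 -c "
from h import *
save('t15','top');save('s15','side');crop('t15',90,120,250,260,4,'c15');crop('s15',150,130,270,230,6,'c15s')"
```

```text
tray tcp [-231.7   12.9   69.9] f tray [-1.9  7.1  2.2] open 19.8 t 33.33
[-2.   7.   2.5] [0.4516 0.1638 0.1411]
r 0.125665438898179 theta 0.01366495475629416 tool yaw-bar 0.010528615817843257
1 rows: dx -0.0 dy -1.7 dz -0.0 | ax 0.0137 ay -0.0000 az 0.0000
```

View pics/c15.png

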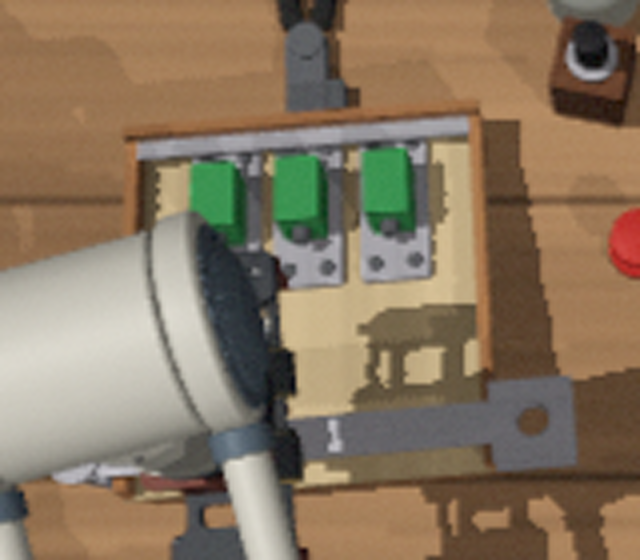

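View pics/c15s.png

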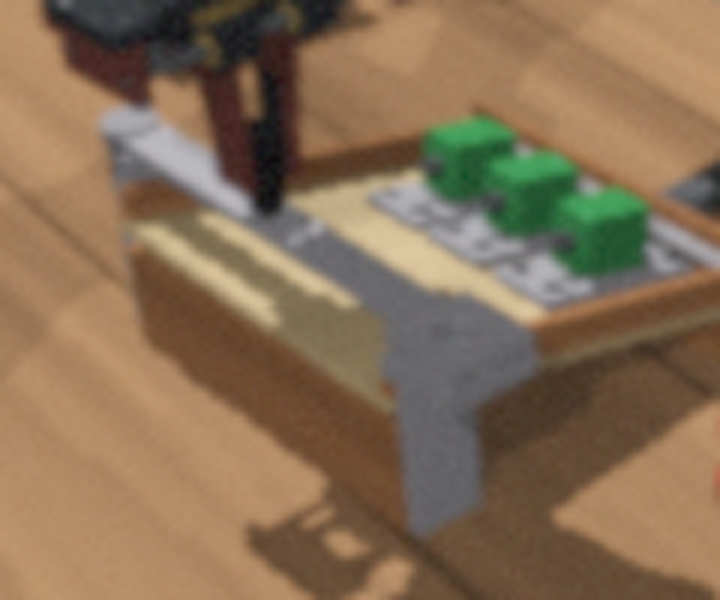

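```bash
python3 -c "
from h import *
crop('t15',205,205,245,245,16,'z15'); crop('top0',205,205,245,245,16,'z0')
ci=cam('top');f=lambda u,v:(90+(u+.5)/4-.5,120+(v+.5)/4-.5)
print(pix2z('top',*f(533,420),.123,ci))"
```

```text
[0.46261359 0.00561716 0.123     ]
```

View pics/z15.png

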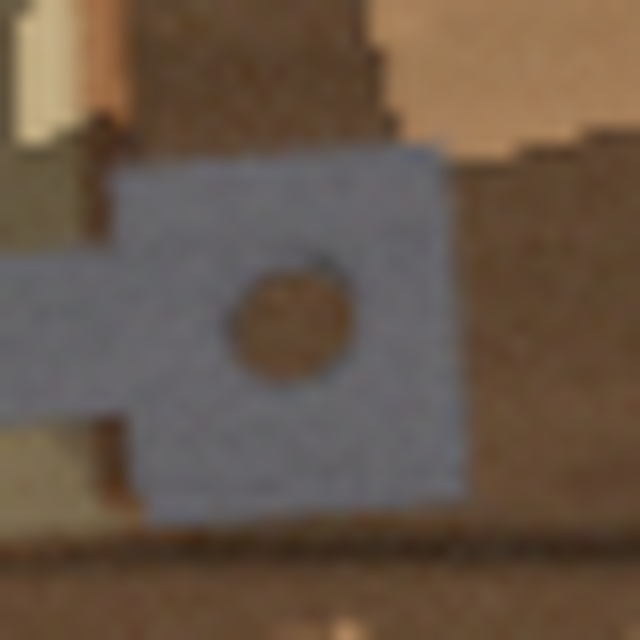

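View pics/z0.png

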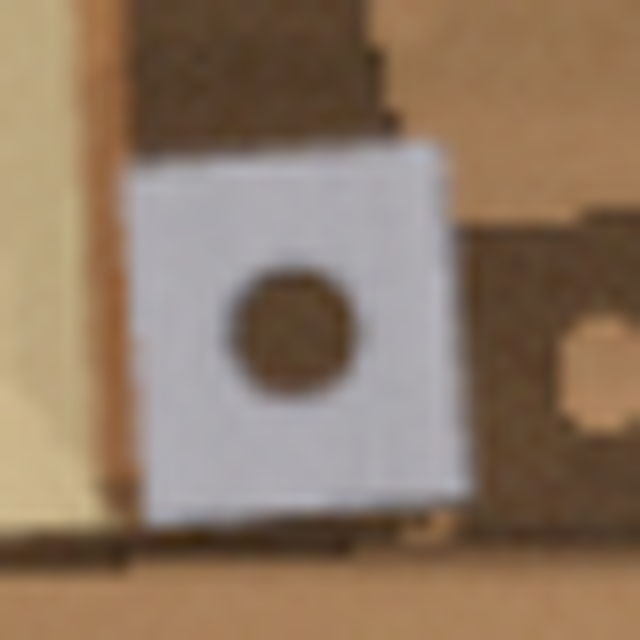

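```bash
python3 -c "
from h import *
ci=cam('top');f=lambda u,v:(205+(u+.5)/16-.5,205+(v+.5)/16-.5)
b=pix2z('top',*f(294,331),.110,ci); k=pix2z('top',*f(291,318),.123,ci);print(b,k)
g=lambda p:(np.array(p)-205+.5)*16-.5
print('aligned keeper would be at',g(proj('top',[b[0],b[1],.123],ci)),'1mm',proj('top',[b[0]-.001,b[1],.123],ci)-proj('top',[b[0],b[1],.123],ci))"
```

```text
[0.46246943 0.00641878 0.11      ] [0.4631561 0.006009  0.123    ]
aligned keeper would be at [288.29845927 322.43432731] 1mm [-0.00436442  0.40354266]
```

>>> carry_out:
  series:
    - {"ax":0,"ay":0,"az":0,"dx":0,"dy":0,"dz":-1,"grip":1}
    - {"ax":0,"ay":0,"az":0,"dx":0,"dy":0,"dz":0,"grip":0.5}
    - {"ax":0,"ay":0,"az":0,"dx":0,"dy":0,"dz":0,"grip":0.5}
    - {"ax":0,"ay":0,"az":0,"dx":0,"dy":0,"dz":0,"grip":0.5}
    - {"ax":0,"ay":0,"az":0,"dx":-30,"dy":0,"dz":0,"grip":0.5}
    - {"ax":0,"ay":0,"az":0,"dx":-50,"dy":0,"dz":0,"grip":0.5}
    - {"ax":0,"ay":0,"az":0,"dx":-30,"dy":0,"dz":0,"grip":0.5}
    - {"ax":0,"ay":0,"az":0,"dx":0,"dy":0,"dz":0,"grip":0.5}

```text
t: 34.42
tcp_pos: [0.4531, 0.1633, 0.2525]
eef_rot: [1.132, 1.256, -1.126]
wrist_force: [-0.5, 0.6, 0.8]
opening: 0.0439
```

```bash
python3 -c "
from h import *
st();save('t16','top');save('w16','wrist');crop('t16',205,205,245,245,16,'z16');print(now().round(4))
crop('t16',220,100,260,160,10,'p16')
H=tool(latch(.70,-.03,0),[0,0,.27],ang=-np.pi/2);rows(now(),H,mm=55,deg=10)"
```

```text
tray tcp [-253.5   12.2  179.2] f tray [-0.6  0.6  0.7] open 43.9 t 34.42
[[-2.200e-03  9.942e-01  1.074e-01  4.521e-01]
 [-1.000e-04  1.074e-01 -9.942e-01  1.630e-01]
 [-1.000e+00 -2.200e-03 -1.000e-04  2.487e-01]
 [ 0.000e+00  0.000e+00  0.000e+00  1.000e+00]]
6 rows: dx -3.6 dy 39.2 dz 34.7 | ax 0.0179 ay 0.0000 az 0.0004
```

View pics/z16.png

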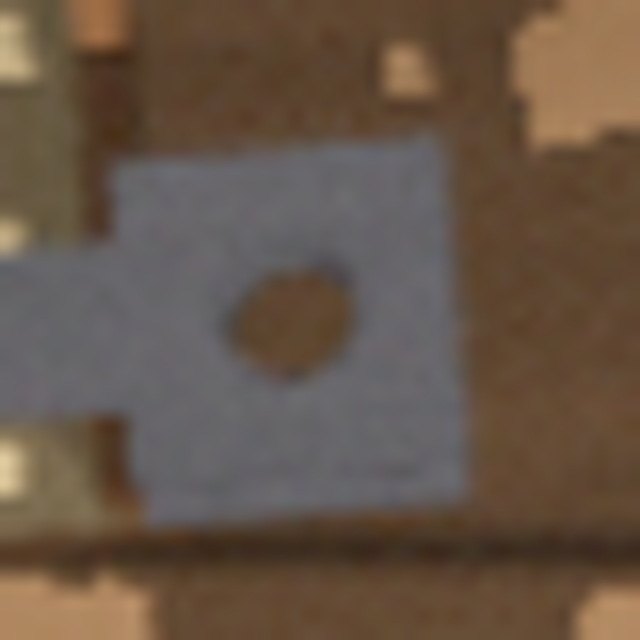

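View pics/p16.png

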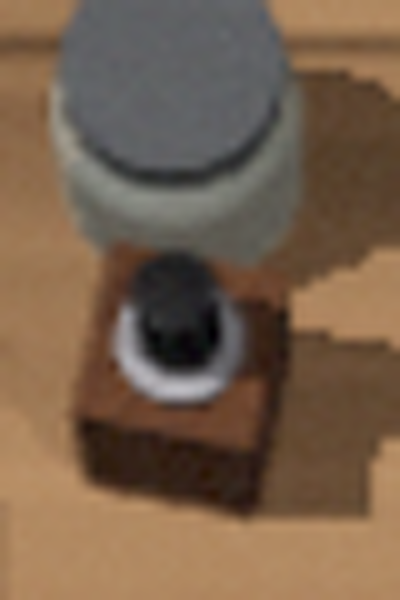

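View pics/w16.png

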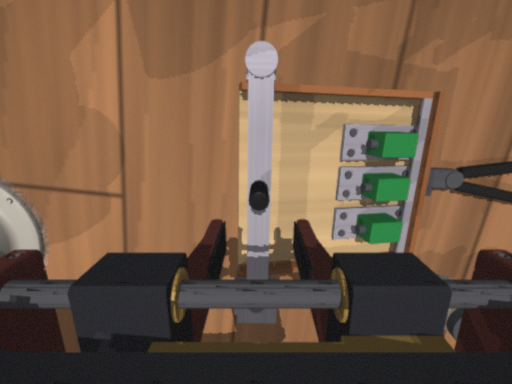

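```bash
python3 -c "
from h import *
ci=cam('top');f=lambda u,v:(220+(u+.5)/10-.5,100+(v+.5)/10-.5)
for zf in [.07,.075,.08,.09]:
  print(zf,pix2z('top',*f(180,338),zf,ci).round(4),pix2z('top',*f(175,284),zf+.04,ci).round(4))
for p in [(108,240),(290,300),(265,450),(78,415)]: print('block',pix2z('top',*f(*p),.07,ci).round(4))
"
```

```text
0.07 [ 0.7145 -0.0276  0.07  ] [ 0.716  -0.0276  0.11  ]
0.075 [ 0.7129 -0.0278  0.075 ] [ 0.7143 -0.0278  0.115 ]
0.08 [ 0.7113 -0.028   0.08  ] [ 0.7126 -0.028   0.12  ]
0.09 [ 0.708  -0.0283  0.09  ] [ 0.7092 -0.0284  0.13  ]
block [ 0.7421 -0.008   0.07  ]
block [ 0.7252 -0.0572  0.07  ]
block [ 0.6833 -0.0505  0.07  ]
block [ 6.931e-01 -3.000e-04  7.000e-02]
```

```bash
python3 -c "
from h import *
H=tool(latch(.711,-.028,0),[0,0,.2]);rows(now(),H,mm=55,deg=10.2)"
```

```text
9 rows: dx 5.4 dy 6.9 dz 38.5 | ax -0.1626 ay -0.0002 az 0.0002
```

>>> carry_out:
  series:
    - {"ax":-0.1626,"ay":0,"az":0,"dx":5.4,"dy":6.9,"dz":38.5,"grip":0.41}
    - {"ax":-0.1626,"ay":0,"az":0,"dx":5.4,"dy":6.9,"dz":38.5,"grip":0.41}
    - {"ax":-0.1626,"ay":0,"az":0,"dx":5.4,"dy":6.9,"dz":38.5,"grip":0.41}
    - {"ax":-0.1626,"ay":0,"az":0,"dx":5.4,"dy":6.9,"dz":38.5,"grip":0.41}
    - {"ax":-0.1626,"ay":0,"az":0,"dx":5.4,"dy":6.9,"dz":38.5,"grip":0.41}
    - {"ax":-0.1626,"ay":0,"az":0,"dx":5.4,"dy":6.9,"dz":38.5,"grip":0.41}
    - {"ax":-0.1626,"ay":0,"az":0,"dx":5.4,"dy":6.9,"dz":38.5,"grip":0.41}
    - {"ax":-0.1626,"ay":0,"az":0,"dx":5.4,"dy":6.9,"dz":38.5,"grip":0.41}
    - {"ax":-0.1626,"ay":0,"az":0,"dx":5.4,"dy":6.9,"dz":38.5,"grip":0.41}
    - {"ax":0,"ay":0,"az":0,"dx":0,"dy":0,"dz":0,"grip":0.41}
    - {"ax":0,"ay":0,"az":0,"dx":0,"dy":0,"dz":0,"grip":0.41}

```text
t: 35.9
tcp_pos: [0.7101, -0.0277, 0.1992]
eef_rot: [0.001, 1.575, -0.001]
wrist_force: [-0.2, -0.4, 0.2]
opening: 0.0519
```

```bash
python3 -c "
from h import *
save('w17','wrist');print(now().round(4));save('s17','side');crop('s17',240,120,360,220,6,'c17')
print(proj('wrist',[.711,-.028,.116]),proj('wrist',[.711,-.028,.075]))"
```

```text
[[-2.000e-03  1.100e-03  1.000e+00  7.102e-01]
 [ 2.000e-04  1.000e+00 -1.100e-03 -2.770e-02]
 [-1.000e+00  2.000e-04 -2.000e-03  2.007e-01]
 [ 0.000e+00  0.000e+00  0.000e+00  1.000e+00]]
[259.73483731 199.31971276] [259.66660635 188.48708555]
```

View pics/w17.png

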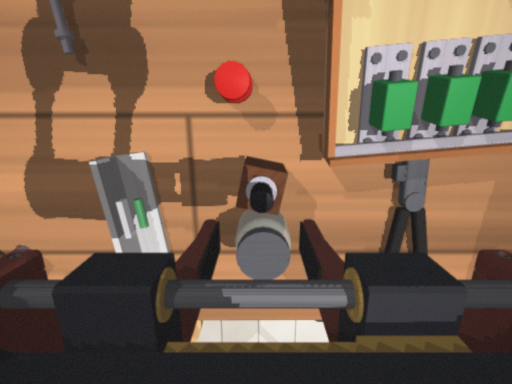

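View pics/c17.png

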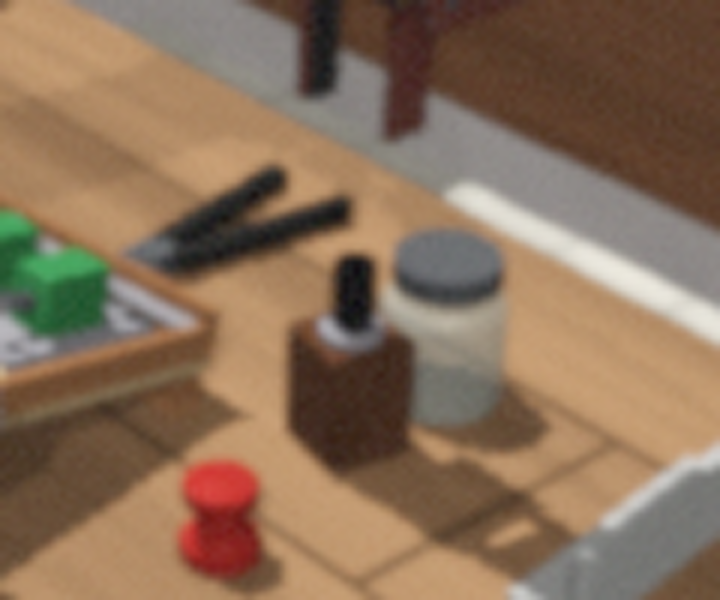

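```bash
python3 -c "
from h import *
crop('w17',200,150,330,290,5,'c17w')
for p in [(262,200)]: print('pin',pix2z('wrist',*p,.116))
print('jar',pix2z('wrist',264,253,.09)); ci=cam('top')
print('jar',pix2z('top',220+17.5,100+8.5,.09,ci))
"
```

```text
pin [ 0.71168662 -0.02581951  0.116     ]
jar [ 0.78216768 -0.02317304  0.09      ]
jar [ 0.7770004  -0.02783784  0.09      ]
```

View pics/c17w.png

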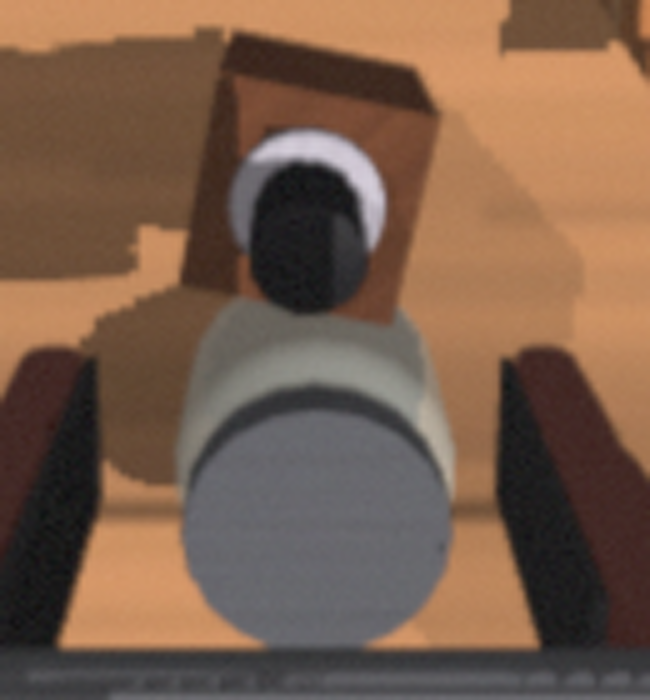

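>>> carry_out:
  series:
    - {"ax":0,"ay":0,"az":0,"dx":40,"dy":1,"dz":1,"grip":0.41}
    - {"ax":0,"ay":0,"az":0,"dx":35,"dy":0,"dz":0,"grip":0.41}
    - {"ax":0,"ay":0,"az":0,"dx":25,"dy":0,"dz":0,"grip":0.41}
    - {"ax":0,"ay":0,"az":0,"dx":14,"dy":0,"dz":0,"grip":0.41}
    - {"ax":0,"ay":0,"az":0,"dx":0,"dy":0,"dz":0,"grip":0.41}
    - {"ax":0,"ay":0,"az":0,"dx":0,"dy":0,"dz":0,"grip":0.41}

```text
t: 36.75
tcp_pos: [0.7125, -0.0268, 0.0891]
eef_rot: [-0.0, 1.569, 0.0]
wrist_force: [-0.1, -0.5, 0.1]
opening: 0.0518
```

```bash
python3 -c "
from h import *
st();print(now().round(4));save('s18','side');crop('s18',240,100,360,200,6,'c18')"
```

```text
tray tcp [  17.9 -198.8   69.8] f tray [-0.2 -0.4  0. ] open 51.8 t 36.75
[[ 1.700e-03 -2.000e-04  1.000e+00  7.125e-01]
 [-0.000e+00  1.000e+00  2.000e-04 -2.680e-02]
 [-1.000e+00 -0.000e+00  1.700e-03  8.910e-02]
 [ 0.000e+00  0.000e+00  0.000e+00  1.000e+00]]
```

View pics/c18.png

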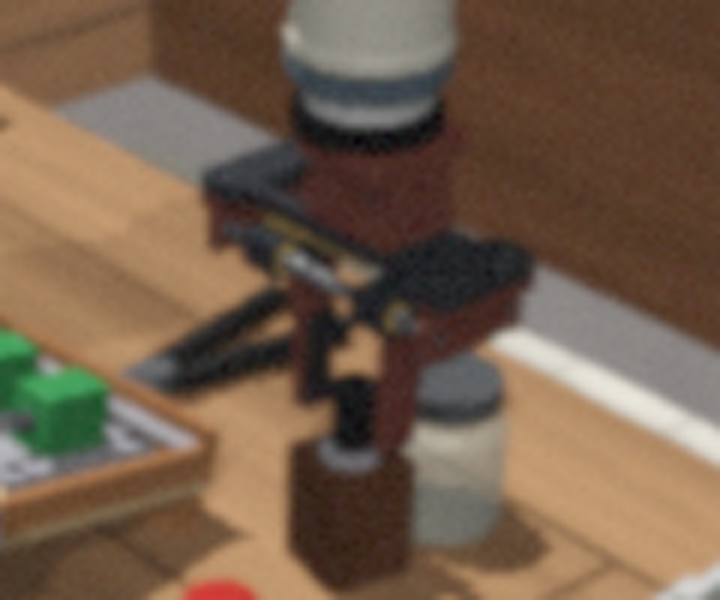

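>>> carry_out:
  series:
    - {"ax":0,"ay":0,"az":0,"dx":6,"dy":0,"dz":-1,"grip":0.41}
    - {"ax":0,"ay":0,"az":0,"dx":0,"dy":0,"dz":0,"grip":1}
    - {"ax":0,"ay":0,"az":0,"dx":0,"dy":0,"dz":0,"grip":1}
    - {"ax":0,"ay":0,"az":0,"dx":0,"dy":0,"dz":0,"grip":1}
    - {"ax":0,"ay":0,"az":0,"dx":0,"dy":0,"dz":0,"grip":1}
  grip_force: 35

```text
t: 37.42
tcp_pos: [0.711, -0.0267, 0.0809]
eef_rot: [-0.0, 1.572, 0.001]
wrist_force: [0.0, -0.7, 0.3]
opening: 0.0238
```

```bash
python3 -c "
from h import *
st();print(now().round(4))"
```

```text
tray tcp [  18.1 -198.5   61.5] f tray [-0.1 -0.7  0.3] open 23.8 t 37.42
[[-1.10e-03 -4.00e-04  1.00e+00  7.11e-01]
 [ 3.00e-04  1.00e+00  4.00e-04 -2.67e-02]
 [-1.00e+00  3.00e-04 -1.10e-03  8.09e-02]
 [ 0.00e+00  0.00e+00  0.00e+00  1.00e+00]]
```

>>> carry_out:
  series:
    - {"ax":0,"ay":0,"az":0,"dx":-15,"dy":0,"dz":0,"grip":1}
    - {"ax":0,"ay":0,"az":0,"dx":-30,"dy":0,"dz":0,"grip":1}
    - {"ax":0,"ay":0,"az":0,"dx":-40,"dy":0,"dz":0,"grip":1}
    - {"ax":0,"ay":0,"az":0,"dx":-40,"dy":0,"dz":0,"grip":1}
    - {"ax":0,"ay":0,"az":0,"dx":-15,"dy":0,"dz":0,"grip":1}
    - {"ax":0,"ay":0,"az":0,"dx":0,"dy":0,"dz":0,"grip":1}

```text
t: 38.17
tcp_pos: [0.7115, -0.0269, 0.2222]
eef_rot: [-0.0, 1.57, 0.0]
wrist_force: [-0.4, 0.2, -1.3]
opening: 0.0233
```

```bash
python3 -c "
from h import *
st();print(now().round(4));save('w19','wrist');save('s19','side')
H=tool(latch(.4627,.006,0),[0,0,.215]);rows(now(),H)"
```

```text
tray tcp [ -10.7 -198.7  199.8] f tray [-0.1  0.2 -1.3] open 23.3 t 38.17
[[ 1.200e-03 -3.000e-04  1.000e+00  7.115e-01]
 [-0.000e+00  1.000e+00  3.000e-04 -2.690e-02]
 [-1.000e+00 -0.000e+00  1.200e-03  2.222e-01]
 [ 0.000e+00  0.000e+00  0.000e+00  1.000e+00]]
6 rows: dx 0.7 dy 5.5 dz -41.3 | ax 0.0001 ay -0.0007 az -0.0001
```

View pics/w19.png

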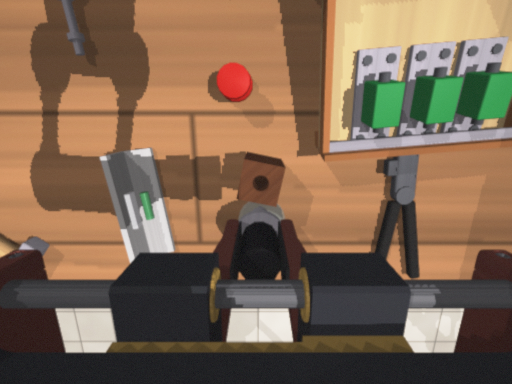

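View pics/s19.png

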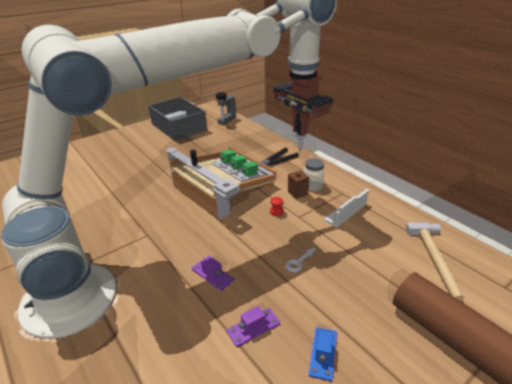

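```bash
python3 -c "
from h import *
crop('w19',235,150,290,210,10,'c19')
for p in [(260.5,183.5)]: print(pix2z('wrist',*p,.07))"
```

```text
[ 0.71056462 -0.0259853   0.07      ]
```

View pics/c19.png

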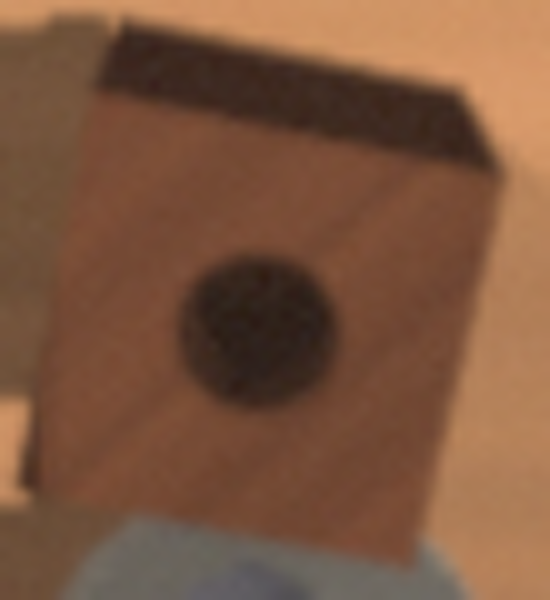

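>>> carry_out:
  series:
    - {"ax":0,"ay":0,"az":0,"dx":1,"dy":5.5,"dz":-41.5,"grip":1}
    - {"ax":0,"ay":0,"az":0,"dx":1,"dy":5.5,"dz":-41.5,"grip":1}
    - {"ax":0,"ay":0,"az":0,"dx":1,"dy":5.5,"dz":-41.5,"grip":1}
    - {"ax":0,"ay":0,"az":0,"dx":1,"dy":5.5,"dz":-41.5,"grip":1}
    - {"ax":0,"ay":0,"az":0,"dx":1,"dy":5.5,"dz":-41.5,"grip":1}
    - {"ax":0,"ay":0,"az":0,"dx":1,"dy":5.5,"dz":-41.5,"grip":1}
    - {"ax":0,"ay":0,"az":0,"dx":0,"dy":0,"dz":0,"grip":1}
    - {"ax":0,"ay":0,"az":0,"dx":0,"dy":0,"dz":0,"grip":1}

```text
t: 39.28
tcp_pos: [0.4622, 0.0061, 0.214]
eef_rot: [-0.0, 1.573, 0.0]
wrist_force: [0.4, -0.0, -1.6]
opening: 0.0233
```

```bash
python3 -c "
from h import *
st();print(now().round(4));save('w20','wrist');save('t20','top');save('s20','side')
crop('w20',200,130,320,280,4,'c20')
crop('s20',170,110,290,230,5,'c20s')"
```

```text
tray tcp [-249.4 -145.2  140.7] f tray [ 0.7 -0.1 -1.5] open 23.3 t 39.27
[[-2.400e-03 -4.000e-04  1.000e+00  4.622e-01]
 [ 3.000e-04  1.000e+00  4.000e-04  6.100e-03]
 [-1.000e+00  3.000e-04 -2.400e-03  2.140e-01]
 [ 0.000e+00  0.000e+00  0.000e+00  1.000e+00]]
```

View pics/c20.png

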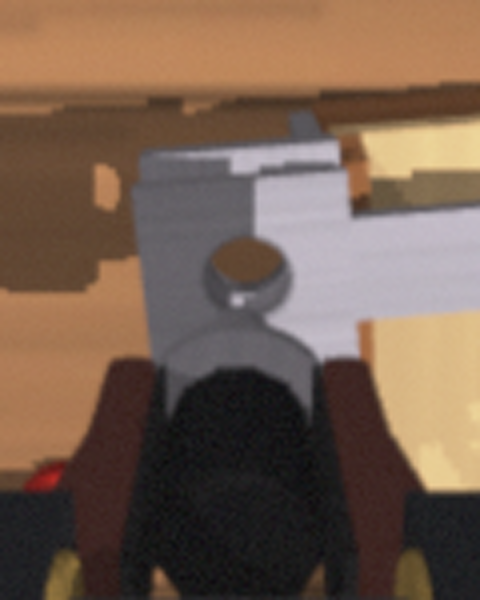

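View pics/c20s.png

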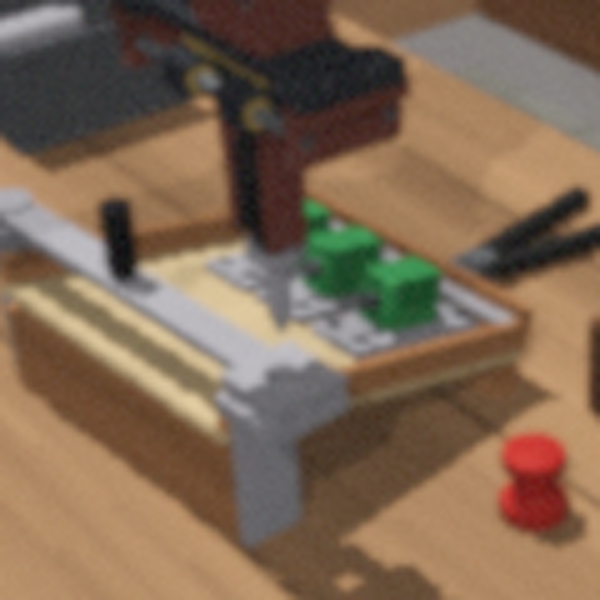

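```bash
python3 -c "
from h import *
ci=cam('wrist')
k=pix2z('wrist',200+248.5/4-.5,130+278.5/4-.5,.123,ci); print(k)
print(proj('wrist',[.4627,.006,.123],ci), proj('wrist',[.4622,.0061,.153],ci))
print(proj('wrist',[.4625,.0064,.110],ci))
crop('w20',240,180,285,225,14,'c20z')"
```

```text
[0.46474781 0.00756841 0.123     ]
[260.03222202 197.12754997] [260.25350015 206.29386418]
[260.38245229 193.36169485]
```

View pics/c20z.png

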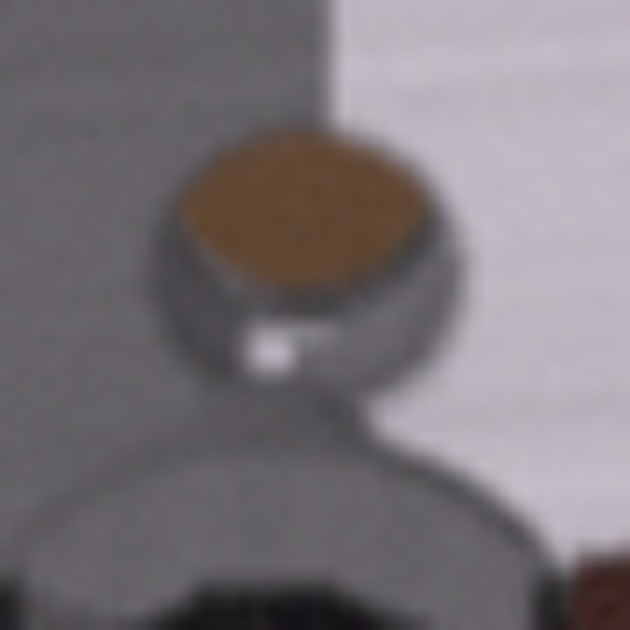

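>>> carry_out:
  series:
    - {"ax":0,"ay":0,"az":0,"dx":15,"dy":0,"dz":1.5,"grip":1}
    - {"ax":0,"ay":0,"az":0,"dx":8,"dy":0,"dz":0,"grip":1}
    - {"ax":0,"ay":0,"az":0,"dx":0,"dy":0,"dz":0,"grip":1}
    - {"ax":0,"ay":0,"az":0,"dx":0,"dy":0,"dz":0,"grip":1}

```text
t: 39.92
tcp_pos: [0.4635, 0.0061, 0.1922]
eef_rot: [-0.0, 1.572, 0.0]
wrist_force: [-0.6, -0.8, -0.1]
opening: 0.0236
```

```bash
python3 -c "
from h import *
st();T=now();print(T.round(4));save('w21','wrist');save('s21','side')
crop('w21',220,170,300,250,8,'c21')
crop('s21',190,130,270,210,8,'c21s')
t=T[:3,3]+T[:3,0]*.061
print('tip side',(proj('side',t)-[190,130])*8,'hole side',(proj('side',[.463,.0062,.123])-[190,130])*8, 'tip wrist',(proj('wrist',t)-[220,170])*8)"
```

```text
tray tcp [-243.5 -145.3  119.7] f tray [-0.7 -0.7 -0.2] open 23.6 t 39.92
[[-1.300e-03 -3.000e-04  1.000e+00  4.635e-01]
 [ 2.000e-04  1.000e+00  3.000e-04  6.100e-03]
 [-1.000e+00  2.000e-04 -1.300e-03  1.922e-01]
 [ 0.000e+00  0.000e+00  0.000e+00  1.000e+00]]
tip side [283.64358268 419.92844612] hole side [283.98393015 439.76378634] tip wrist [321.06028917 291.15058834]
```

View pics/c21.png

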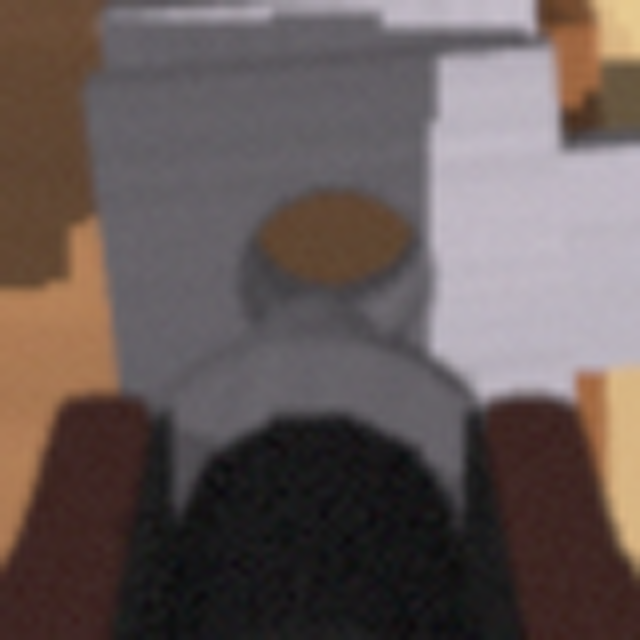

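View pics/c21s.png

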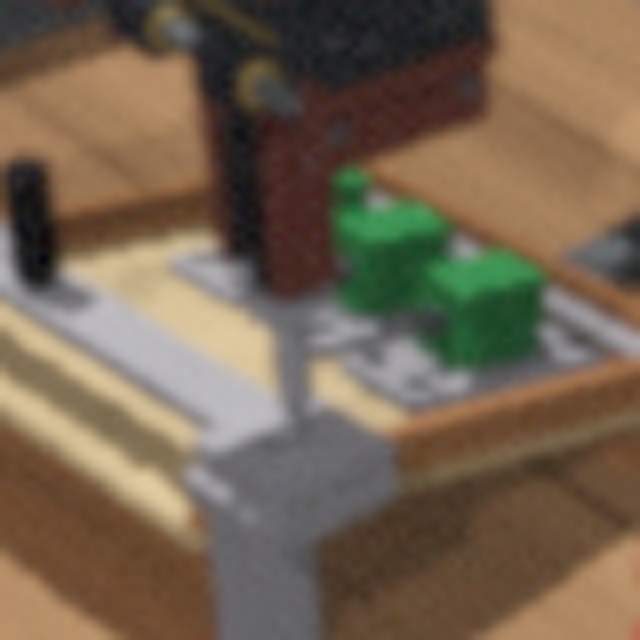

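>>> carry_out:
  series:
    - {"ax":0,"ay":0,"az":0,"dx":4,"dy":1.5,"dz":0.5,"grip":1}
    - {"ax":0,"ay":0,"az":0,"dx":5,"dy":0,"dz":0,"grip":1}
    - {"ax":0,"ay":0,"az":0,"dx":4,"dy":0,"dz":0,"grip":1}
    - {"ax":0,"ay":0,"az":0,"dx":0,"dy":0,"dz":0,"grip":1}

```text
t: 40.52
tcp_pos: [0.4637, 0.0076, 0.1786]
eef_rot: [-0.0, 1.573, 0.0]
wrist_force: [-0.2, 0.0, -1.7]
opening: 0.0233
```

```bash
python3 -c "
from h import *
st();T=now();print(T[:3,3].round(4),env.observe()['wrist_force'].round(1));save('w22','wrist');save('s22','side')
crop('w22',220,170,300,250,8,'c22')
crop('s22',190,130,270,210,8,'c22s')"
```

```text
tray tcp [-240.4 -143.8  106.4] f tray [ 0.1  0.  -1.7] open 23.3 t 40.52
[0.4637 0.0076 0.1786] [-0.2  0.  -1.7]
```

View pics/c22.png

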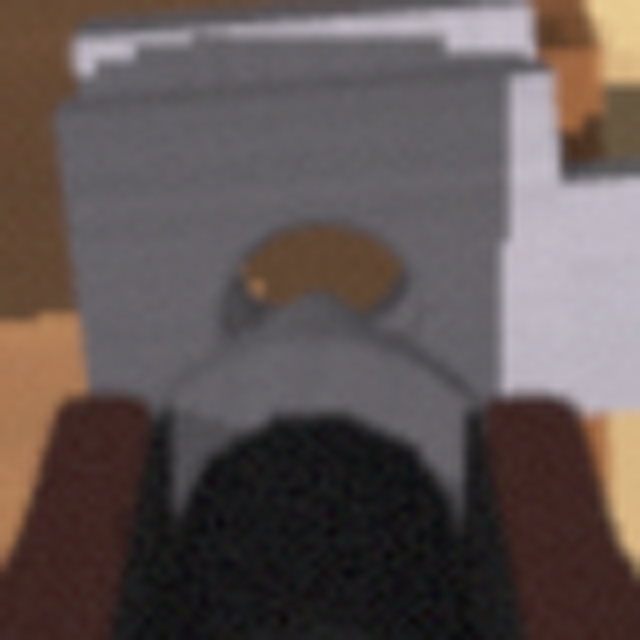

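View pics/c22s.png

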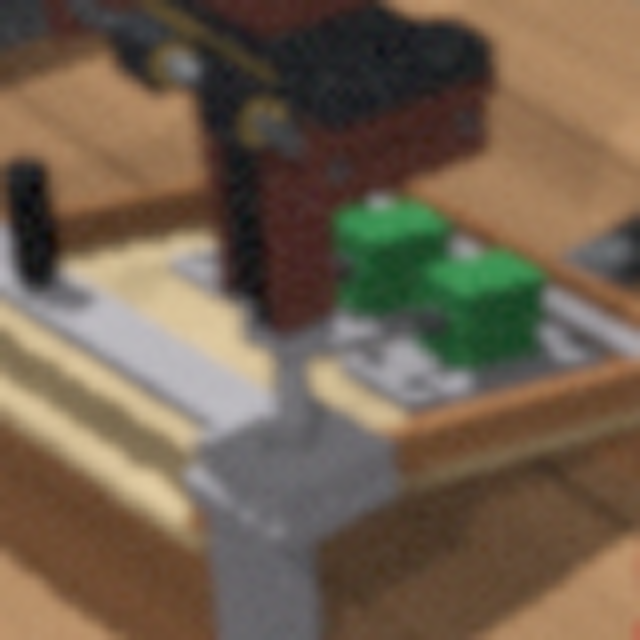

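>>> carry_out:
  series:
    - {"ax":0,"ay":0,"az":0,"dx":4,"dy":0,"dz":0,"grip":1}
    - {"ax":0,"ay":0,"az":0,"dx":4,"dy":0,"dz":0,"grip":1}
    - {"ax":0,"ay":0,"az":0,"dx":0,"dy":0,"dz":0,"grip":1}

```text
t: 41.0
tcp_pos: [0.4637, 0.0076, 0.1706]
eef_rot: [-0.0, 1.573, 0.001]
wrist_force: [-0.0, 0.5, -1.2]
opening: 0.0233
```

>>> carry_out:
  series:
    - {"ax":0,"ay":0,"az":0,"dx":4,"dy":0,"dz":0,"grip":1}
    - {"ax":0,"ay":0,"az":0,"dx":0,"dy":0,"dz":0,"grip":1}

```text
t: 41.25
tcp_pos: [0.4638, 0.0076, 0.1667]
eef_rot: [-0.0, 1.573, 0.0]
wrist_force: [-0.4, 0.3, -0.6]
opening: 0.0234
```

>>> carry_out:
  series:
    - {"ax":0,"ay":0,"az":0,"dx":4,"dy":0,"dz":0,"grip":1}
    - {"ax":0,"ay":0,"az":0,"dx":0,"dy":0,"dz":0,"grip":1}

```text
t: 41.5
tcp_pos: [0.4638, 0.0076, 0.1627]
eef_rot: [-0.0, 1.573, 0.0]
wrist_force: [-0.9, -0.0, -0.3]
opening: 0.0234
```

>>> carry_out:
  series:
    - {"ax":0,"ay":0,"az":0,"dx":5,"dy":0,"dz":0,"grip":1}
    - {"ax":0,"ay":0,"az":0,"dx":0,"dy":0,"dz":0,"grip":1}

```text
t: 41.75
tcp_pos: [0.4637, 0.0076, 0.1576]
eef_rot: [-0.0, 1.573, 0.0]
wrist_force: [0.0, -0.3, -1.4]
opening: 0.0235
```

>>> carry_out:
  series:
    - {"ax":0,"ay":0,"az":0,"dx":5,"dy":0,"dz":0,"grip":1}
    - {"ax":0,"ay":0,"az":0,"dx":5,"dy":0,"dz":0,"grip":1}
    - {"ax":0,"ay":0,"az":0,"dx":0,"dy":0,"dz":0,"grip":1}

```text
t: 42.12
tcp_pos: [0.4637, 0.0076, 0.1475]
eef_rot: [-0.0, 1.573, 0.001]
wrist_force: [-0.7, -0.1, -0.9]
opening: 0.0236
```

>>> carry_out:
  series:
    - {"ax":0,"ay":0,"az":0,"dx":5,"dy":0,"dz":0,"grip":1}
    - {"ax":0,"ay":0,"az":0,"dx":4,"dy":0,"dz":0,"grip":1}
    - {"ax":0,"ay":0,"az":0,"dx":0,"dy":0,"dz":0,"grip":1}

```text
t: 42.5
tcp_pos: [0.4638, 0.0076, 0.1386]
eef_rot: [-0.0, 1.573, 0.0]
wrist_force: [-0.1, -0.0, -0.7]
opening: 0.0237
```

>>> carry_out:
  series:
    - {"ax":0,"ay":0,"az":0,"dx":3,"dy":0,"dz":0,"grip":1}
    - {"ax":0,"ay":0,"az":0,"dx":0,"dy":0,"dz":0,"grip":1}

```text
t: 42.75
tcp_pos: [0.4639, 0.0076, 0.1359]
eef_rot: [-0.0, 1.572, 0.001]
wrist_force: [0.2, -0.1, -0.8]
opening: 0.0233
```

>>> carry_out:
  series:
    - {"ax":0,"ay":0,"az":0,"dx":2,"dy":0,"dz":0,"grip":1}
    - {"ax":0,"ay":0,"az":0,"dx":0,"dy":0,"dz":0,"grip":1}

```text
t: 43.0
tcp_pos: [0.4639, 0.0077, 0.134]
eef_rot: [-0.0, 1.572, 0.001]
wrist_force: [-0.5, 0.0, -1.1]
opening: 0.0233
```

>>> carry_out:
  series:
    - {"ax":0,"ay":0,"az":0,"dx":1,"dy":0,"dz":0,"grip":1}
    - {"ax":0,"ay":0,"az":0,"dx":0,"dy":0,"dz":0,"grip":1}

```text
t: 43.25
tcp_pos: [0.4641, 0.0076, 0.1338]
eef_rot: [-0.0, 1.571, 0.0]
wrist_force: [-1.5, 0.4, 3.0]
opening: 0.0233
```

>>> carry_out:
  series:
    - {"ax":0,"ay":0,"az":0,"dx":1,"dy":0,"dz":0,"grip":1}
    - {"ax":0,"ay":0,"az":0,"dx":0,"dy":0,"dz":0,"grip":1}
    - {"ax":0,"ay":0,"az":0,"dx":0,"dy":0,"dz":0,"grip":0.41}
    - {"ax":0,"ay":0,"az":0,"dx":0,"dy":0,"dz":0,"grip":0.41}
    - {"ax":0,"ay":0,"az":0,"dx":0,"dy":0,"dz":0,"grip":0.41}
    - {"ax":0,"ay":0,"az":0,"dx":-20,"dy":0,"dz":0,"grip":0.41}
    - {"ax":0,"ay":0,"az":0,"dx":-40,"dy":0,"dz":0,"grip":0.41}
    - {"ax":0,"ay":0,"az":0,"dx":-40,"dy":0,"dz":0,"grip":0.41}
    - {"ax":0,"ay":0,"az":0,"dx":0,"dy":0,"dz":0,"grip":0.41}

```text
t: 44.38
tcp_pos: [0.4655, 0.0075, 0.2375]
eef_rot: [-0.0, 1.564, 0.0]
wrist_force: [-0.3, 0.4, -0.6]
opening: 0.0519
```

>>> carry_out:
  series:
    - {"ax":0,"ay":0,"az":0,"dx":0,"dy":-50,"dz":0,"grip":0.41}
    - {"ax":0,"ay":0,"az":0,"dx":0,"dy":-50,"dz":0,"grip":0.41}
    - {"ax":0,"ay":0,"az":0,"dx":0,"dy":-50,"dz":0,"grip":0.41}
    - {"ax":0,"ay":0,"az":0,"dx":0,"dy":-50,"dz":0,"grip":0.41}
    - {"ax":0,"ay":0,"az":0,"dx":0,"dy":0,"dz":0,"grip":0.41}

```text
t: 45.0
tcp_pos: [0.4634, -0.195, 0.2311]
eef_rot: [0.004, 1.574, -0.003]
wrist_force: [0.1, 1.0, -0.4]
opening: 0.0517
```

```bash
python3 -c "
from h import *
st();save('t23','top');save('s23','side');crop('t23',95,95,285,245,4,'c23');crop('s23',150,110,290,230,5,'c23s')"
```

```text
tray tcp [-268.1 -345.7  154.2] f tray [ 0.3  0.9 -0.3] open 51.7 t 45.0
```

View pics/c23.png

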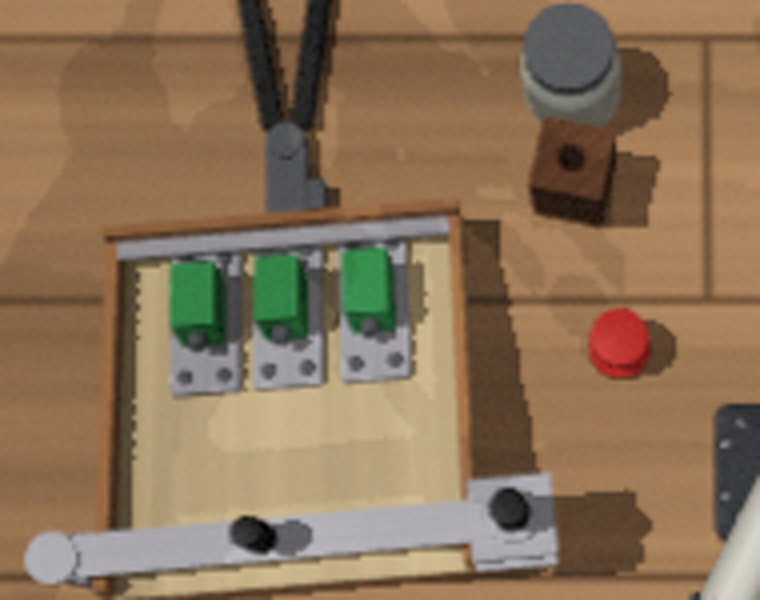

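View pics/c23s.png

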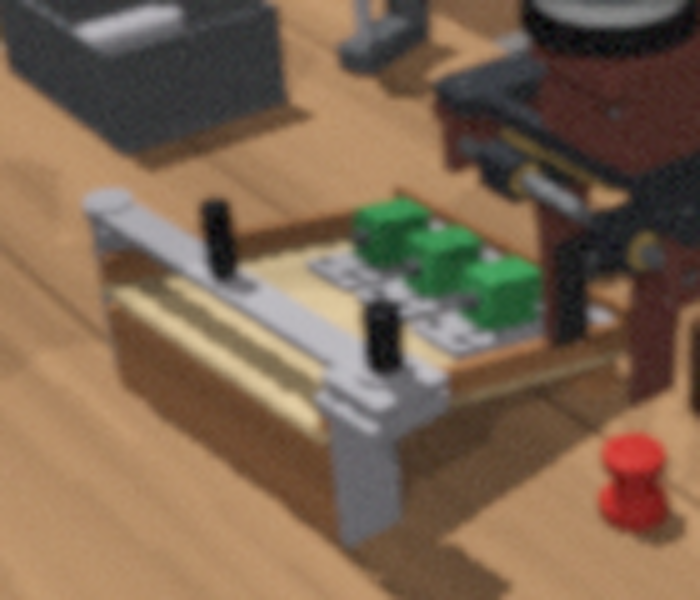

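View pics/t23.png

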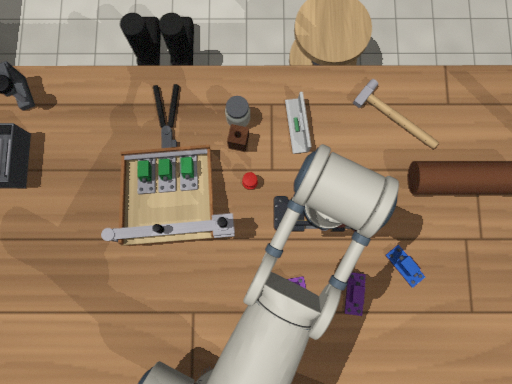

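```bash
python3 -c "
from h import *
crop('t23',205,205,245,245,16,'z23')"
```

```text
(no output)
```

View pics/z23.png

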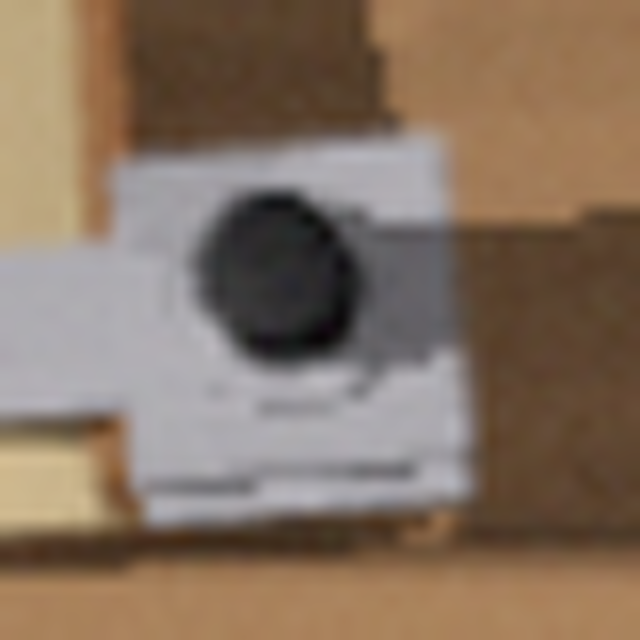

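```bash
python3 -c "
from h import *
ci=cam('top');i,M=ci;T=tray();f=lambda u,v:(95+(u+.5)/4-.5,95+(v+.5)/4-.5)
for p in [(205,393),(288,387),(376,381)]:
  u,v=f(*p);d=M@np.array([(u-i['cx'])/i['fx'],(v-i['cy'])/i['fy'],1]);n=T[:3,2];o=T[:3,3]+n*.010
  X=i['xyz']+d*(n@(o-i['xyz']))/(n@d);print((T[:3,:3].T@(X-T[:3,3])).round(4))"
```

```text
[-0.11    0.0561  0.01  ]
[-0.1106  0.0009  0.01  ]
[-0.1115 -0.0577  0.01  ]
```

```bash
python3 -c "
from h import *
print(env.job_done())"
```

```text
the job is handed in; nothing more can be done
None
```

I loaded the three green latches into the rack, closed the keeper bar and pinned it, then handed the job in at about t = 45 s. No verdict came back, so this rests on my own checks.

**Latches:** There were only three, so I used three evenly spaced lanes, 56 mm apart. I pushed each one until the stop pushed back with 18 to 24 N. One latch was knocked about 3 cm towards the insulator during the run; I saw this in the picture and measured it again before gripping. In the last top picture the latches' uphill ends are 110 to 111.5 mm from the stop, where 110 mm is home. That picture is good to about 2.5 mm.

**Keeper bar:** Its hole is about 2 mm off the bracket hole, about 0.008 rad from straight across. It shifted slightly when I let go of the handle, and I did not nudge it back because the pin fits loosely through both holes.

**Pin:** It went in without resistance. The flange touched the bar at the height I had worked out, and the last pictures show it upright and seated.

**Camera disagreement:** The top and wrist cameras disagreed by up to 5 mm on where latches lay, and by 2 to 3 mm on where the pin should go in. I relied on the gripper centring the latches and on the feel of contact, and split the difference for the pin.

In the last pictures the jar, insulator, plier and pin block are where they were, and the gripper is clear of everything. The arm hides the eye bolt and part of a purple look-alike there; I worked well clear of both.

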